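# Close the clip-lock box of tube rings

## Robot

A 7-joint arm with a two-finger parallel gripper is mounted at the origin on the work surface. World frame = base frame: x ahead of the robot, y to its left, z up, the work surface at z = 0. Lengths are in m, angles in rad, forces in N, time in s.
With the tool pointing down it reaches from about 0.4 to 0.925 m from the base axis. Payload 4.1 kg.
Tool frame: the origin (TCP) lies on the centre line of the jaws, within the pads' length; the fingertips stand 14 mm ahead of it and the grasp point (between the pads) lies 5 mm behind it (manip.tcp_to_tips is the distance from the TCP to the fingertips, in m); z points along the fingers, y is the line along which they close (so a half turn about z gives the same grasp; the last joint's range is limited). The gripper opens to 85 mm and grips with 20 to 120 N. Pads are 22 mm wide; open, the fingers measure 114 mm over their backs; the gripper's body (76 mm by 85 mm) begins 54 mm behind the grasp point. The pads swing forward as they close: fully open they stand 13 mm farther back than shut.
Start: joints at [1.22, 0.398, 0.045, 1.537, -0.019, 1.207, -0.051], TCP at [0.162, -0.63, 0.245] pointing down, gripper open.
Joint ranges: [-2.82, 2.82], [-0.49, 2.23], [-1.37, 1.46], [0, 2.46], [-1.36, 4.5], [0.23, 2], [-2.94, 2.94]. Speed limits (rad/s): [2.57, 2.57, 3.14, 3.14, 3.14, 3.14, 3.14].

## Interface

Orientations are given as a rotation vector (axis times angle).
In Python, from plant import status, viewer, workorder, manip gives the robot as it stands.
- The arm moves only by the tool carry_out, never from a script. Its argument "commands" is a list of rows, each an object of numbers: "x", "y", "z": the shift along the tool's x, y, z normalised to -1 to 1, where 1 is 400 mm; "ax", "ay", "az": the turn, a rotation vector about the tool's x, y, z normalised to -1 to 1, where 1 is 2 pi rad; "hand": the opening, from 0 (shut) to 1 (fully open). In form: [{"x": .., "y": .., "z": .., "ax": .., "ay": .., "az": .., "hand": ..}, ...]. A call has 1 to 12 rows; each row is the pose to reach, as a shift and turn from the pose commanded when the call began, along the tool's axes at that moment, turning the shorter way round; what a row does not reach only later rows make up. A row lasts 1/12 s, in which the tool goes at most 41.7 mm and 7.16 degrees, less where a joint would pass 70% of its speed; a pose out of reach is approached as far as the arm can. A call with a number of a shift or a turn outside -1 to 1 is refused whole. A call with a gripper value outside its range is refused whole. The fingers move at their own pace and stop on an object; "squeeze" is the grip in N (left out, the last holds). Time passes only in rows, so rows that repeat a pose let the fingers close. It gives the time, the measured TCP pose, the force, the opening and the grip force at its end, in the units of the state.
- status.get_state(): the state, without advancing time (a new reading comes with each control period).
- viewer.read_camera(name): name is "scene" or "top"; returns (picture, depth): 420x560x3 uint8, red, green, blue; 420x560 float32, m along the optical axis (not along the pixel's ray), 0 where there is no reading.
- viewer.calibration(name): a dict with "intrinsics" (3x3 intrinsics, pixels), "T" (4x4, takes a point from camera to world coordinates). Camera axes: x right, y down, z forward; pixel columns grow to the right and rows downward; lengths in m; the calibration is good to about 2 mm. A picture is of the moment at which its call begins. calibration takes no time and is no camera call.
- workorder.finish_job(): hands the job in; it is judged then, once.
Trained networks look in the newest picture that a camera, given by its name, has taken for a name from the list of things; names that differ only in an ending like _2 or _b are one class to them, and where a whole thing is asked for, a point or a joint stands for the part that bears it (a point fixed in the world has none). Each returns a list of dicts, best first, with "confidence" (0 to 1); they miss things now and then, are a little off and sometimes report something else, mostly with a low value. They report only what shows in the picture. A call takes as long as a camera call.
- viewer.look_for(thing, camera): "bbox" ([centre column, centre row, width, height] in pixels, round what is visible of it).
- viewer.cut_out(thing, camera): "mask" (420x560 bool, what is visible of it) and "bbox" ([centre column, centre row, width, height] in pixels, round what is visible of it).
The state is a dict: "t": time; "joints": joint angles; "qvel": joint speeds; "joint_efforts": joint torques, N m; "tcp_pos": TCP position; "orientation": TCP orientation; "ft_force": force on the tool from outside, world axes, zero at the start; "ft_torque": the same for the moment, N m; "opening": finger opening in m; "grasp_force": force on a finger pad.
Only numpy, scipy, OpenCV 4.12 (cv2) and the standard library are available. Lean on these libraries where they do the work, as an engineer would, in place of code of your own. Each camera call takes 0.05 s, during which the arm holds its last target. There are 200 camera calls.

## Task

Put the lid on the storage box so that it sits down level in the box's mouth, then fold the four green clip flaps down around the rim, pressing each one in until it has clicked under the flange and is fully home. Press as with a thumb (about 12 N does it, 18 N on a clip is too much) and leave the other things on the bench where they are.

Things in the scene. Friction and masses are not known exactly. Their poses are not given: they have to be found in the camera images.
- box: Clear plastic clip-lock box holding cut cardboard rings, open on top, fixed in a frame of wooden battens on the bench (it cannot move). Origin: centre of its foot; x along its long side, z up. Mouth (inside) 120 x 90 mm, walls 3 mm, level rim 74 mm above the bench. Battens 14 mm high, reaching 76 mm (x) and 61 mm (y) from the centre.
- box_rim (a point): Centre of the box's mouth, at rim height. A white flange runs round the box's outside and ends in a round lip, 4 mm thick; the lip's middle lies 14 mm below the rim, lip outer size 139 x 109 mm.
- lid: White lid, loose, about 0.2 kg with its clips, right way up on the bench at first. Origin: centre of the underside of its orange seal ring; x along its long side, z up. Ring 118 x 88 mm, edges rounded 3.5 mm, drops into the mouth with 1 mm play a side. Plate 134 x 104 mm, 6 to 10 mm above the origin, lands on the rim: home = origin 68 mm above the box's. Fits either way round.
- lid_grip (a point): Centre of the lid's grip bar, 18 mm above the lid's origin: a white bar 64 mm long (lid x), 14 mm thick (lid y), 16 mm high standing on the plate's middle.
- flap_a: Green clip flap on the lid's +x end, 56 mm wide along its hinge. Origin: middle of the hinge axis, 67 mm out from the lid's centre and 8 mm above its origin. x points outward and z up when shut; -z runs from the hinge to the free edge. Shut, it hangs from 3.5 mm above to 36 mm below the axis, its outer face 6.9 mm outward of it; 3 mm thick. An inner bead hooks under the lip.
- clip_a (a joint): Hinge angle of flap_a: 0 = hanging down, fully home; 1.57 = level; more = raised. Starts 1.5 to 2.1; folds lightly (1 to 2 N), springs weakly to 1.8. Below about 0.35 the bead rides over the lip: 8 to 11 N, pushed in and a little down along its arc 29 mm below the axis, carries it past, then it gives and meets a hard stop at 0. Left short it stays half shut or springs back.
- flap_b: Green clip flap on the lid's -x end, 56 mm wide along its hinge. Origin: middle of the hinge axis, 67 mm out from the lid's centre and 8 mm above its origin. x points outward and z up when shut; -z runs from the hinge to the free edge. Shut, it hangs from 3.5 mm above to 36 mm below the axis, its outer face 6.9 mm outward of it; 3 mm thick. An inner bead hooks under the lip.
- clip_b (a joint): Hinge angle of flap_b: 0 = hanging down, fully home; 1.57 = level; more = raised. Starts 1.5 to 2.1; folds lightly (1 to 2 N), springs weakly to 1.8. Below about 0.35 the bead rides over the lip: 8 to 11 N, pushed in and a little down along its arc 29 mm below the axis, carries it past, then it gives and meets a hard stop at 0. Left short it stays half shut or springs back.
- flap_c: Green clip flap on the lid's +y side, 76 mm wide along its hinge. Origin: middle of the hinge axis, 52 mm out from the lid's centre and 8 mm above its origin. x points outward and z up when shut; -z runs from the hinge to the free edge. Shut, it hangs from 3.5 mm above to 36 mm below the axis, its outer face 6.9 mm outward of it; 3 mm thick. An inner bead hooks under the lip.
- clip_c (a joint): Hinge angle of flap_c: 0 = hanging down, fully home; 1.57 = level; more = raised. Starts 1.5 to 2.1; folds lightly (1 to 2 N), springs weakly to 1.8. Below about 0.35 the bead rides over the lip: 8 to 11 N, pushed in and a little down along its arc 29 mm below the axis, carries it past, then it gives and meets a hard stop at 0. Left short it stays half shut or springs back.
- flap_d: Green clip flap on the lid's -y side, 76 mm wide along its hinge. Origin: middle of the hinge axis, 52 mm out from the lid's centre and 8 mm above its origin. x points outward and z up when shut; -z runs from the hinge to the free edge. Shut, it hangs from 3.5 mm above to 36 mm below the axis, its outer face 6.9 mm outward of it; 3 mm thick. An inner bead hooks under the lip.
- clip_d (a joint): Hinge angle of flap_d: 0 = hanging down, fully home; 1.57 = level; more = raised. Starts 1.5 to 2.1; folds lightly (1 to 2 N), springs weakly to 1.8. Below about 0.35 the bead rides over the lip: 8 to 11 N, pushed in and a little down along its arc 29 mm below the axis, carries it past, then it gives and meets a hard stop at 0. Left short it stays half shut or springs back.
- tube_short: Bystander: short green-painted tube ring, 48 mm across, 50 mm high, standing; origin at its foot.
- tube_mid: Bystander: brown cardboard tube, 52 mm across, 70 mm high, standing; origin at its foot.
- eraser: Bystander: beige eraser 45 x 25 x 14 mm.
- cutter: Bystander: grey snap-blade cutter, 175 mm long, 16 mm high, lying.
- tape_roll: Bystander: roll of tape, 90 mm across, 25 mm high, lying.
- paint_jar: Bystander: green paint jar with black cap, 64 mm across, 85 mm high.
- brush: Bystander: paint brush, lying.

How it is judged:
By the outcome, as a careful person would: the job done as asked, in the order asked, and still so for the second after the job is handed in, with the robot touching nothing.
It also fails if it takes over 72 s, if anything falls off the work surface, if the arm or the gripper's body presses on something with over 40 N, if the wrist force passes 120 N, or if a joint passes its speed limit or range.

## Working session

There is one attempt and no reset: what is moved stays moved. The work goes in short steps, Python scripts to look and compute and a tool call to move; the robot and the scene stay as the last step left them, time stands still between calls to the robot, and variables do not carry over. Pictures are saved under pics/ and viewed, at most 10 in all, crops included, and the job is handed in when it is done.

Besides the shell and the picture viewer there is one more tool, called after "Request:" as name(argument=value, ...) on one line, values as JSON. carry_out: Moves the arm, as the interface text tells. Its arguments: {"type":"object","properties":{"commands":{"type":"array","items":{"type":"object","properties":{"x":{"type":"number"},"y":{"type":"number"},"z":{"type":"number"},"ax":{"type":"number"},"ay":{"type":"number"},"az":{"type":"number"},"hand":{"type":"number"}}}},"squeeze":{"type":"number"}},"required":["commands"]}

```bash
ls; mkdir -p pics
python3 - <<'E'
from plant import status, viewer, manip
import cv2,numpy as np
print(status.get_state()); print(manip.tcp_to_tips)
for n in("scene","top"):
    p,d=viewer.read_camera(n); cv2.imwrite(f"pics/{n}0.png",p[:,:,::-1]); np.savez(f"{n}0.npz",p=p,d=d)
    c=viewer.calibration(n); print(n,c)
E
```

```text
pics
{'t': 0.0, 'joints': array([ 1.22003035,  0.39920663,  0.04497678,  1.53787135, -0.01873831,
        1.20692492, -0.05068545]), 'qvel': array([ 0.00024802, -0.00071867,  0.00096582, -0.0005941 , -0.00013099,
       -0.00030311, -0.00148301]), 'joint_efforts': array([-8.31564412e-04, -4.75118423e+01,  1.36462893e+00, -2.54221237e+01,
        1.17305206e-02,  9.57245647e-03, -4.99533897e-06]), 'tcp_pos': array([ 0.16183881, -0.62889719,  0.24425668]), 'orientation': array([-3.11475440e+00, -3.94441157e-01,  5.16241132e-04]), 'ft_force': array([-0.22149771,  0.7880961 ,  0.68034433]), 'ft_torque': array([0.08679947, 0.02491476, 0.0598762 ]), 'grasp_force': 0.0, 'opening': 0.08538376753903115}
0.014
scene {'intrinsics': array([[402.50157184,   0.        , 279.42962008],
       [  0.        , 402.50157184, 209.11282972],
       [  0.        ,   0.        ,   1.        ]]), 'T': array([[ 0.12192859,  0.69668417, -0.7069403 ,  1.27475107],
       [ 0.9923845 , -0.0730094 ,  0.09921001, -0.08158994],
       [ 0.01750476, -0.71365313, -0.70028051,  0.79999771],
       [ 0.        ,  0.        ,  0.        ,  1.        ]])}
top {'intrinsics': array([[479.18050514,   0.        , 281.39774111],
       [  0.        , 479.18050514, 213.62041543],
       [  0.        ,   0.        ,   1.        ]]), 'T': array([[-0.01509923, -0.99049696,  0.13670325,  0.40490702],
       [-0.99978797,  0.01304156, -0.01593531,  0.00891972],
       [ 0.01400105, -0.13691487, -0.99048387,  1.21510235],
       [ 0.        ,  0.        ,  0.        ,  1.        ]])}
```

View pics/top0.png

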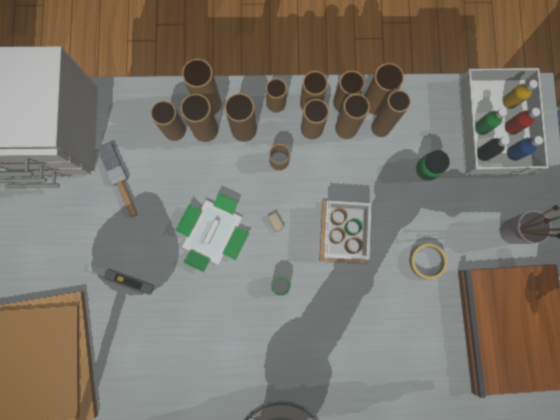

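View pics/scene0.png

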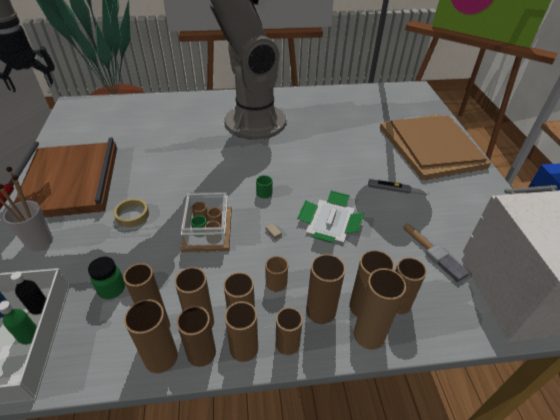

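The top view shows the lid at about (212,232) px, turned roughly 25°, and the box at about (346,232). The eraser (276,221) and the tubes (281,285) and (279,157) lie between and beside them. Next I rectify both regions at their known heights.

```bash
cat > h.py <<'E'
import numpy as np,cv2
from plant import viewer,status
from scipy.spatial.transform import Rotation as R
def world2pix(n,P):
    c=viewer.calibration(n);T=np.linalg.inv(c["T"]);q=np.asarray(P)@T[:3,:3].T+T[:3,3]
    u=q@c["intrinsics"].T;return u[...,:2]/u[...,2:]
def rect(n,img,cx,cy,z,half=.12,s=.0005):
    # rectified: column -> -y, row -> -x   (row0 = x high, col0 = y high)
    N=int(2*half/s);j,i=np.meshgrid(np.arange(N),np.arange(N))
    P=np.stack([cx+half-i*s,cy+half-j*s,np.full(i.shape,z)],-1)
    uv=world2pix(n,P).astype(np.float32);return cv2.remap(img,uv[...,0],uv[...,1],cv2.INTER_LINEAR)
def cloud(n,d):
    c=viewer.calibration(n);K=c["intrinsics"];v,u=np.mgrid[:420,:560]
    q=np.stack([(u-K[0,2])/K[0,0]*d,(v-K[1,2])/K[1,1]*d,d],-1);return q@c["T"][:3,:3].T+c["T"][:3,3]
E
python3 - <<'E'
from h import *
out=[]
C={}
for n in("top","scene"):
    f=np.load(n+"0.npz");W=cloud(n,f["d"])
    for t in("lid","box","lid_grip","flap_a","eraser","tube_short","tube_mid"):
        r=viewer.cut_out(t,n)
        for q in r[:4 if t=="flap_a" else 1]:
            m=q["mask"]&(f["d"]>0);print(n,t,round(q["confidence"],2),np.round(q["bbox"]),np.round(np.median(W[m],0),3),"zmax",np.percentile(W[m][:,2],97).round(3))
E
python3 - <<'E'
from h import *
rows=[]
for n in("top","scene"):
    p=np.load(n+"0.npz")["p"][:,:,::-1]
    a=rect(n,p,.393,.155,.010,.14,.001);b=rect(n,p,.393,-.135,.074,.14,.001)
    rows.append(np.hstack([a,b]))
cv2.imwrite("pics/rect.png",np.vstack(rows))
E
```

```text
top lid 0.68 [213. 234.  69.  78.] [0.526 0.165 0.014] zmax 0.029
top box 0.76 [344. 230.  48.  63.] [ 0.52  -0.168  0.021] zmax 0.076
top lid_grip 0.87 [213. 233.  72.  83.] [0.527 0.167 0.014] zmax 0.03
top flap_a 0.86 [238. 244.  24.  33.] [0.498 0.106 0.017] zmax 0.024
top flap_a 0.7 [189. 221.  28.  28.] [0.556 0.223 0.022] zmax 0.033
top flap_a 0.55 [196. 259.  22.  23.] [0.456 0.201 0.019] zmax 0.027
top flap_a 0.54 [224. 205.  21.  17.] [0.597 0.131 0.021] zmax 0.033
top eraser 0.66 [277. 220.  16.  16.] [0.551 0.004 0.013] zmax 0.018
top tube_short 0.5 [289. 287.  10.  13.] [ 0.392 -0.024  0.048] zmax 0.054
top tube_mid 0.85 [279. 157.  19.  24.] [ 0.716 -0.006  0.045] zmax 0.072
scene lid 0.97 [330. 217.  66.  53.] [0.533 0.167 0.013] zmax 0.029
scene box 0.71 [209. 224.  49.  62.] [ 0.546 -0.169  0.044] zmax 0.075
scene lid_grip 0.94 [330. 217.  66.  52.] [0.531 0.167 0.013] zmax 0.03
scene flap_a 0.76 [337. 198.  20.  18.] [0.461 0.2   0.018] zmax 0.027
scene flap_a 0.7 [308. 213.  20.  24.] [0.503 0.105 0.017] zmax 0.023
scene flap_a 0.56 [354. 224.  17.  22.] [0.563 0.221 0.022] zmax 0.032
scene flap_a 0.54 [323. 238.  22.  13.] [0.606 0.131 0.023] zmax 0.033
scene eraser 0.66 [324. 237.  20.   8.] [0.604 0.127 0.023] zmax 0.033
scene tube_short 0.92 [266. 186.  13.  24.] [ 0.41  -0.006  0.032] zmax 0.05
scene tube_mid 0.73 [277. 273.  21.  37.] [ 0.73  -0.007  0.045] zmax 0.07
```

View pics/rect.png

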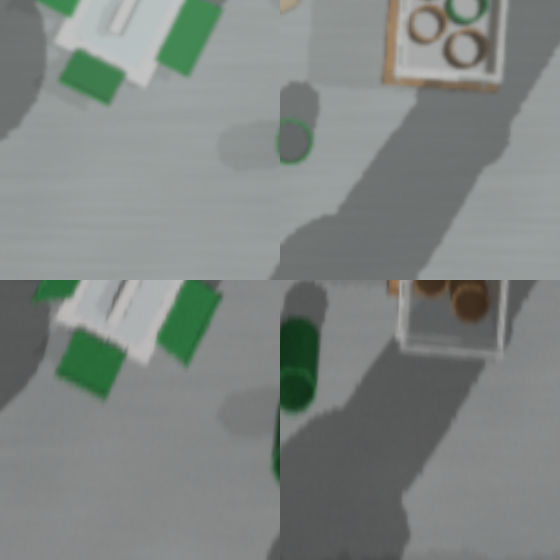

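The crops are off-centre; I recentre at about (0.527, 0.166) and (0.53, -0.16).

Run:
```python
from h import *
rows=[]
L=(.527,.166);B=(.525,-.165)
for n in("top","scene"):
    p=np.load(n+"0.npz")["p"][:,:,::-1]
    a=rect(n,p,*L,.010,.1,.0005);b=rect(n,p,*B,.074,.1,.0005)
    # lid plate: white (low saturation, bright) largest component
    hsv=cv2.cvtColor(a,cv2.COLOR_BGR2HSV)
    rows.append(np.hstack([a,b]))
    # bar fit by depth: points above z .018 not green
    f=np.load(n+"0.npz");W=cloud(n,f["d"]);h=cv2.cvtColor(f["p"],cv2.COLOR_RGB2HSV)
    m=(np.hypot(W[...,0]-L[0],W[...,1]-L[1])<.045)&(W[...,2]>.020)&(h[...,1]<60)
    q=W[m][:,:2].astype(np.float32);print(n,"bar",len(q),q.mean(0),cv2.minAreaRect(q))
    g=(np.hypot(W[...,0]-L[0],W[...,1]-L[1])<.14)&(h[...,1]>100)&(abs(h[...,0].astype(int)-65)<25)
    k,lab,st,ce=cv2.connectedComponentsWithStats(g.astype(np.uint8))
    for i in range(1,k):
        if st[i,4]>80:
            e=W[lab==i];r=np.mean(e,0);print(" green",np.round(r,4),st[i,4],np.round(cv2.minAreaRect(e[:,:2].astype(np.float32))[1:][0],3))
    m=(abs(W[...,2]-.074)<.005)&(abs(W[...,0]-B[0])<.1)&(abs(W[...,1]-B[1])<.1)
    print(" rim",m.sum(),cv2.minAreaRect(W[m][:,:2].astype(np.float32)))
cv2.imwrite("pics/rect2.png",cv2.resize(np.vstack(rows),(600,600),interpolation=cv2.INTER_AREA))
```

```text
top bar 149 [0.5279051  0.16542947] ((0.5283718109130859, 0.16546021401882172), (0.014567501842975616, 0.06320617347955704), 63.41987991333008)
 green [0.5983 0.1308 0.022 ] 266 [0.053 0.03 ]
 green [0.5564 0.2228 0.0225] 403 [0.032 0.073]
 green [0.4979 0.1059 0.0178] 387 [0.034 0.072]
 green [0.4556 0.202  0.0202] 285 [0.051 0.034]
 rim 529 ((0.5233790874481201, -0.16986650228500366), (0.10380449891090393, 0.133111834526062), 85.90550994873047)
scene bar 92 [0.53523386 0.16393307] ((0.5333667397499084, 0.16464363038539886), (0.013792464509606361, 0.06619872897863388), 63.61970138549805)
 green [0.46   0.2008 0.0195] 217 [0.055 0.036]
 green [0.503  0.1042 0.0179] 263 [0.037 0.075]
 green [0.5614 0.2218 0.0224] 238 [0.033 0.078]
 green [0.6055 0.1285 0.0246] 104 [0.052 0.035]
 rim 416 ((0.5264291167259216, -0.17050035297870636), (0.10377083718776703, 0.13802441954612732), 85.99842071533203)
```

View pics/rect2.png

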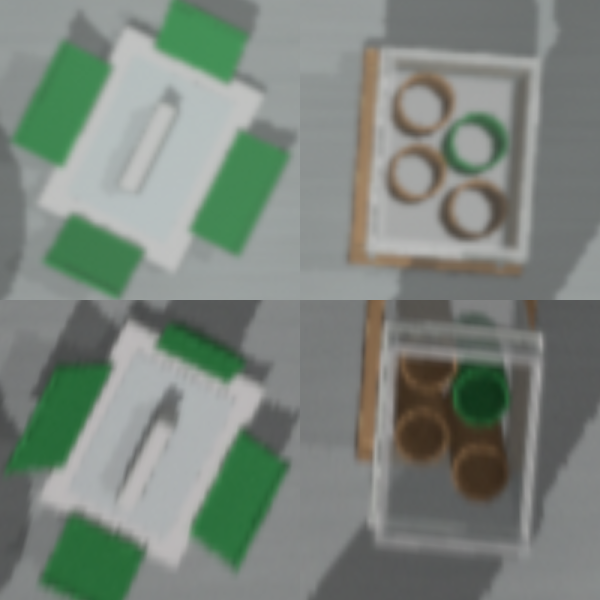

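Top camera: the lid is at (0.528, 0.1655) with x-yaw -26.6°, and the box is at about (0.525, -0.170) with yaw -4.1°. The bar and the flaps are clear of everything else.

```bash
cat >> h.py <<'E'
def down(yaw,tilt=0,about=None):
    """tool x heading yaw (deg), z down; then tilted by tilt deg about a horizontal world heading 'about' (deg)"""
    c,s=np.cos(np.radians(yaw)),np.sin(np.radians(yaw))
    M=R.from_matrix(np.array([[c,s,0],[s,-c,0],[0,0,-1]]))
    if tilt: a=np.radians(about);M=R.from_rotvec(np.radians(tilt)*np.array([np.cos(a),np.sin(a),0]))*M
    return M
def go(p,M,p0=None,M0=None):
    s=status.get_state()
    p0=s["tcp_pos"] if p0 is None else np.asarray(p0);M0=R.from_rotvec(s["orientation"]) if M0 is None else M0
    d=M0.inv().apply(np.asarray(p)-p0);r=(M0.inv()*M).as_rotvec()
    print("xyz",np.round(d/.4,4),"a",np.round(r/2/np.pi,4),"mm",round(np.linalg.norm(d)*1e3),"deg",round(np.degrees(np.linalg.norm(r)),1))
E
python3 - <<'E'
from h import *
p1=[.5,-.30,.245];M=down(-26.6)
go(p1,M);go([.53,.1645,.12],M,p1,M)
E
```

```text
xyz [ 1.0237e+00 -5.8720e-01  8.0000e-04] a [ 0.    -0.     0.114] mm 472 deg 41.0
xyz [-0.4529 -1.0719  0.3125] a [0. 0. 0.] mm 482 deg 0.0
```

Request:
carry_out(commands=[{"x":0.98,"y":-0.56,"z":0,"az":0.114,"hand":0.5},{"x":0.98,"y":-0.56,"z":0,"az":0.114,"hand":0.5},{"x":0.98,"y":-0.56,"z":0,"az":0.114,"hand":0.5},{"x":0.98,"y":-0.56,"z":0,"az":0.114,"hand":0.5},{"x":0.98,"y":-0.56,"z":0,"az":0.114,"hand":0.5},{"x":0.98,"y":-0.56,"z":0,"az":0.114,"hand":0.5},{"x":0.98,"y":-0.56,"z":0,"az":0.114,"hand":0.5},{"x":0.98,"y":-0.56,"z":0,"az":0.114,"hand":0.5},{"x":0.98,"y":-0.56,"z":0,"az":0.114,"hand":0.5},{"x":0.98,"y":-0.56,"z":0,"az":0.114,"hand":0.5},{"x":0.98,"y":-0.56,"z":0,"az":0.114,"hand":0.5},{"x":0.98,"y":-0.56,"z":0,"az":0.114,"hand":0.5}])

```text
$.commands[0]: bad value
```

Run:
```python
from h import *
M=down(-26.6);s=status.get_state();print(s["tcp_pos"],s["ft_force"],s["opening"])
go([.53,.10,.2],M); go([.53,.1645,.10],M)
```

```text
[ 0.16198972 -0.62952764  0.24535464] [ 0.37699684  0.60067651 -0.14022712] 0.08540058209471152
xyz [ 1.3456 -1.537   0.1131] a [ 0.    -0.     0.114] mm 818 deg 41.0
xyz [ 1.3857 -1.6932  0.3631] a [ 0.    -0.     0.114] mm 887 deg 41.0
```

Request:
carry_out(commands=[{"x":0.98,"y":-0.56,"z":0.0,"ax":0.0,"ay":0.0,"az":0.114,"hand":0.5},{"x":0.98,"y":-0.56,"z":0.0,"ax":0.0,"ay":0.0,"az":0.114,"hand":0.5},{"x":0.98,"y":-0.56,"z":0.0,"ax":0.0,"ay":0.0,"az":0.114,"hand":0.5},{"x":0.98,"y":-0.56,"z":0.0,"ax":0.0,"ay":0.0,"az":0.114,"hand":0.5},{"x":0.98,"y":-0.56,"z":0.0,"ax":0.0,"ay":0.0,"az":0.114,"hand":0.5},{"x":0.98,"y":-0.56,"z":0.0,"ax":0.0,"ay":0.0,"az":0.114,"hand":0.5},{"x":0.98,"y":-0.56,"z":0.0,"ax":0.0,"ay":0.0,"az":0.114,"hand":0.5},{"x":0.98,"y":-0.56,"z":0.0,"ax":0.0,"ay":0.0,"az":0.114,"hand":0.5},{"x":0.98,"y":-0.56,"z":0.0,"ax":0.0,"ay":0.0,"az":0.114,"hand":0.5},{"x":0.98,"y":-0.56,"z":0.0,"ax":0.0,"ay":0.0,"az":0.114,"hand":0.5},{"x":0.98,"y":-0.56,"z":0.0,"ax":0.0,"ay":0.0,"az":0.114,"hand":0.5},{"x":0.98,"y":-0.56,"z":0.0,"ax":0.0,"ay":0.0,"az":0.114,"hand":0.5}])

```text
t: 1.8
tcp_pos: [0.4932, -0.3056, 0.2456]
orientation: [-3.056, 0.7, -0.006]
ft_force: [0.9, 2.0, -0.1]
opening: 0.0427
grasp_force: 0.0
```

Run:
```python
from h import *
M=down(-26.6);s=status.get_state();print(s["tcp_pos"],s["ft_force"],s["opening"])
go([.53,.10,.2],M); go([.53,.1645,.10],M)
```

```text
[ 0.49324747 -0.30558307  0.2455918 ] [ 0.85840988  2.03876305 -0.08352049] 0.04273439548615731
xyz [-0.359  -0.9521  0.1195] a [-0.0011 -0.0004  0.0022] mm 410 deg 0.9
xyz [-0.4298 -1.0955  0.3702] a [-0.0011 -0.0004  0.0022] mm 493 deg 0.9
```

Request:
carry_out(commands=[{"x":-0.39,"y":-0.99,"z":0.15,"ax":0.0,"ay":0.0,"az":0.002,"hand":0.5},{"x":-0.39,"y":-0.99,"z":0.15,"ax":0.0,"ay":0.0,"az":0.002,"hand":0.5},{"x":-0.39,"y":-0.99,"z":0.15,"ax":0.0,"ay":0.0,"az":0.002,"hand":0.5},{"x":-0.39,"y":-0.99,"z":0.15,"ax":0.0,"ay":0.0,"az":0.002,"hand":0.5},{"x":-0.39,"y":-0.99,"z":0.15,"ax":0.0,"ay":0.0,"az":0.002,"hand":0.5},{"x":-0.39,"y":-0.99,"z":0.15,"ax":0.0,"ay":0.0,"az":0.002,"hand":0.5},{"x":-0.39,"y":-0.99,"z":0.15,"ax":0.0,"ay":0.0,"az":0.002,"hand":0.5},{"x":-0.39,"y":-0.99,"z":0.15,"ax":0.0,"ay":0.0,"az":0.002,"hand":0.5},{"x":-0.39,"y":-0.99,"z":0.15,"ax":0.0,"ay":0.0,"az":0.002,"hand":0.5},{"x":-0.39,"y":-0.99,"z":0.15,"ax":0.0,"ay":0.0,"az":0.002,"hand":0.5},{"x":-0.39,"y":-0.99,"z":0.15,"ax":0.0,"ay":0.0,"az":0.002,"hand":0.5},{"x":-0.39,"y":-0.99,"z":0.15,"ax":0.0,"ay":0.0,"az":0.002,"hand":0.5}])

```text
t: 2.8
tcp_pos: [0.5231, 0.1146, 0.185]
orientation: [-3.053, 0.729, 0.002]
ft_force: [-0.6, -0.3, -0.2]
opening: 0.043
grasp_force: 0.0
```

Run:
```python
from h import *
M=down(-26.6);s=status.get_state();print(s["tcp_pos"],s["ft_force"],s["opening"])
go([.53,.1645,.06],M); go([.53,.1645,.0275],M)
```

```text
[0.5230838  0.11463719 0.18503139] [-0.61289805 -0.33450496 -0.16377728] 0.043045847723931954
xyz [-0.0404 -0.1183  0.3129] a [-0.0004  0.0002 -0.0007] mm 135 deg 0.3
xyz [-0.0402 -0.1182  0.3942] a [-0.0004  0.0002 -0.0007] mm 165 deg 0.3
```

Request:
carry_out(commands=[{"x":-0.04,"y":-0.118,"z":0.2,"ax":0.0,"ay":0.0,"az":0.0,"hand":0.5},{"x":-0.04,"y":-0.118,"z":0.2,"ax":0.0,"ay":0.0,"az":0.0,"hand":0.5},{"x":-0.04,"y":-0.118,"z":0.28,"ax":0.0,"ay":0.0,"az":0.0,"hand":0.5},{"x":-0.04,"y":-0.118,"z":0.33,"ax":0.0,"ay":0.0,"az":0.0,"hand":0.5},{"x":-0.04,"y":-0.118,"z":0.36,"ax":0.0,"ay":0.0,"az":0.0,"hand":0.5},{"x":-0.04,"y":-0.118,"z":0.38,"ax":0.0,"ay":0.0,"az":0.0,"hand":0.5},{"x":-0.04,"y":-0.118,"z":0.39,"ax":0.0,"ay":0.0,"az":0.0,"hand":0.5},{"x":-0.04,"y":-0.118,"z":0.392,"ax":0.0,"ay":0.0,"az":0.0,"hand":0.5},{"x":-0.04,"y":-0.118,"z":0.392,"ax":0.0,"ay":0.0,"az":0.0,"hand":0.5}])

```text
t: 3.55
tcp_pos: [0.5323, 0.1579, 0.0297]
orientation: [-3.052, 0.744, -0.003]
ft_force: [-0.1, -0.0, 0.7]
opening: 0.0426
grasp_force: 0.0
```

Run:
```python
from h import *
viewer.read_camera("top")
M=down(-26.6);s=status.get_state();print(s["tcp_pos"],s["orientation"],s["qvel"].round(3),s["t"],s["joints"])
p=np.array([.53,.1645,.0275]);go(p,M)
```

```text
[0.53243997 0.15819219 0.02988577] [-3.05130205  0.7430196  -0.00408109] [-0.    -0.002 -0.006  0.001 -0.001  0.002  0.   ] 3.6 [-0.12608678  0.50132264 -0.30030856  1.94570198  0.2175967   0.72265242
 -2.60371816]
xyz [-0.0127 -0.0112  0.006 ] a [-0.0003 -0.0004 -0.0021] mm 7 deg 0.8
```

Request:
carry_out(commands=[{"x":-0.0127,"y":-0.0112,"z":0.003,"ax":0.0,"ay":0.0,"az":-0.002,"hand":0.5},{"x":-0.0127,"y":-0.0112,"z":0.0055,"ax":0.0,"ay":0.0,"az":-0.002,"hand":0.5},{"x":-0.0127,"y":-0.0112,"z":0.0055,"ax":0.0,"ay":0.0,"az":-0.002,"hand":0.5},{"x":-0.0127,"y":-0.0112,"z":0.0055,"ax":0.0,"ay":0.0,"az":-0.002,"hand":0.0},{"x":-0.0127,"y":-0.0112,"z":0.0055,"ax":0.0,"ay":0.0,"az":-0.002,"hand":0.0},{"x":-0.0127,"y":-0.0112,"z":0.0055,"ax":0.0,"ay":0.0,"az":-0.002,"hand":0.0},{"x":-0.0127,"y":-0.0112,"z":0.0055,"ax":0.0,"ay":0.0,"az":-0.002,"hand":0.0},{"x":-0.0127,"y":-0.0112,"z":0.0055,"ax":0.0,"ay":0.0,"az":-0.002,"hand":0.0},{"x":-0.0127,"y":-0.0112,"z":0.0055,"ax":0.0,"ay":0.0,"az":-0.002,"hand":0.0},{"x":-0.0127,"y":-0.0112,"z":0.0055,"ax":0.0,"ay":0.0,"az":-0.002,"hand":0.0}], squeeze=50)

```text
t: 4.43
tcp_pos: [0.529, 0.1647, 0.0266]
orientation: [-3.057, 0.723, -0.001]
ft_force: [-0.8, -0.5, 3.3]
opening: 0.0131
grasp_force: 50.9
```

Run:
```python
from h import *
s=status.get_state();M0=R.from_rotvec(s["orientation"]);p=s["tcp_pos"]
go(p+[0,0,.14],M0);go([.5255,-.05,p[2]+.14],down(-15));go([.5255,-.170,.15],down(-4.05))
```

```text
xyz [ 2.0e-04 -1.0e-04 -3.5e-01] a [0. 0. 0.] mm 140 deg 0.0
xyz [ 0.2329  0.4837 -0.3501] a [-0.     -0.0001 -0.0323] mm 256 deg 11.6
xyz [ 0.3672  0.7519 -0.3086] a [-0.     -0.0001 -0.0627] mm 357 deg 22.6
```

Request:
carry_out(commands=[{"x":0.0,"y":0.0,"z":-0.05,"ax":0.0,"ay":0.0,"az":0.0,"hand":0.0},{"x":0.0,"y":0.0,"z":-0.13,"ax":0.0,"ay":0.0,"az":0.0,"hand":0.0},{"x":0.0,"y":0.0,"z":-0.22,"ax":0.0,"ay":0.0,"az":0.0,"hand":0.0},{"x":0.0,"y":0.0,"z":-0.3,"ax":0.0,"ay":0.0,"az":0.0,"hand":0.0},{"x":0.02,"y":0.04,"z":-0.35,"ax":0.0,"ay":0.0,"az":0.0,"hand":0.0},{"x":0.06,"y":0.12,"z":-0.35,"ax":0.0,"ay":0.0,"az":-0.01,"hand":0.0},{"x":0.1,"y":0.2,"z":-0.35,"ax":0.0,"ay":0.0,"az":-0.02,"hand":0.0},{"x":0.14,"y":0.28,"z":-0.35,"ax":0.0,"ay":0.0,"az":-0.03,"hand":0.0},{"x":0.18,"y":0.36,"z":-0.35,"ax":0.0,"ay":0.0,"az":-0.04,"hand":0.0},{"x":0.22,"y":0.44,"z":-0.35,"ax":0.0,"ay":0.0,"az":-0.05,"hand":0.0},{"x":0.25,"y":0.52,"z":-0.35,"ax":0.0,"ay":0.0,"az":-0.06,"hand":0.0},{"x":0.28,"y":0.58,"z":-0.35,"ax":0.0,"ay":0.0,"az":-0.063,"hand":0.0}])

```text
t: 5.43
tcp_pos: [0.523, -0.0966, 0.1652]
orientation: [3.138, -0.108, -0.004]
ft_force: [0.1, 0.0, -2.7]
opening: 0.013
grasp_force: 50.1
```

Run:
```python
from h import *
s=status.get_state();print(s["tcp_pos"],s["qvel"].round(2),s["opening"],s["joints"].round(2))
go([.5255,-.170,.148],down(-4.05))
```

```text
[ 0.5229665  -0.09663585  0.16522309] [ 0.46  0.08  0.13 -0.12 -0.04  0.01  0.79] 0.012997409004355844 [ 0.35  0.28 -0.29  1.9   0.1   0.98 -1.63]
xyz [0.0191 0.1825 0.0433] a [0.0002 0.0004 0.0003] mm 75 deg 0.2
```

Request:
carry_out(commands=[{"x":0.01,"y":0.08,"z":0.02,"ax":0.0,"ay":0.0,"az":0.0,"hand":0.0},{"x":0.019,"y":0.15,"z":0.04,"ax":0.0,"ay":0.0,"az":0.0,"hand":0.0},{"x":0.019,"y":0.182,"z":0.043,"ax":0.0,"ay":0.0,"az":0.0,"hand":0.0},{"x":0.019,"y":0.182,"z":0.043,"ax":0.0,"ay":0.0,"az":0.0,"hand":0.0},{"x":0.019,"y":0.182,"z":0.043,"ax":0.0,"ay":0.0,"az":0.0,"hand":0.0},{"x":0.019,"y":0.182,"z":0.043,"ax":0.0,"ay":0.0,"az":0.0,"hand":0.0}])

```text
t: 5.93
tcp_pos: [0.5276, -0.164, 0.149]
orientation: [-3.139, 0.104, 0.001]
ft_force: [0.1, 0.4, -1.7]
opening: 0.0126
grasp_force: 50.1
```

Run:
```python
from h import *
s=status.get_state();print(s["tcp_pos"],s["orientation"],s["qvel"].round(3),s["opening"])
zl=s["tcp_pos"][2]-.0266;print("lid z",zl)
rows=[]
for n in("top","scene"):
    p,d=viewer.read_camera(n);np.savez(n+"1.npz",p=p,d=d);p=p[:,:,::-1]
    a=rect(n,p,.525,-.17,zl+.010,.1,.0005)
    b=rect(n,np.load(n+"0.npz")["p"][:,:,::-1],.525,-.17,.074,.1,.0005)
    rows.append(np.hstack([a,b]))
o=np.vstack(rows)
for y in(0,400):
  for x in(0,400): cv2.drawMarker(o,(x+200,y+200),(0,0,255),cv2.MARKER_CROSS,20,1)
cv2.imwrite("pics/held.png",cv2.resize(o,(600,600),interpolation=cv2.INTER_AREA))
```

```text
[ 0.52760088 -0.16397823  0.14896376] [-3.13850137e+00  1.04122258e-01  5.02270166e-04] [-0.013 -0.008 -0.01  -0.003  0.005 -0.001  0.003] 0.012586331994439915
lid z 0.12236375980522839
```

View pics/held.png

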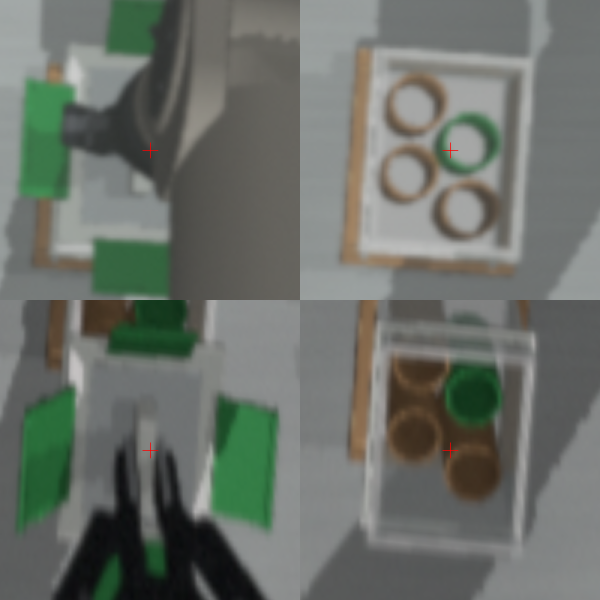

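The left panels show the held lid: top camera partly occluded by the arm, scene camera clear. The right panels show the box rim. I fit outlines numerically by edge gradient.

```bash
cat >> h.py <<'E'
from scipy.optimize import minimize
def fit(n,img,c,yaw,rects,half=.1,sides=(0,1,2,3)):
    """rects: list of (lx,ly,z); maximise gradient across projected rectangle outlines; returns dx,dy,yaw,score"""
    g=cv2.GaussianBlur(img.astype(np.float32).max(2) if False else img.astype(np.float32).mean(2),(0,0),.8)
    gx=cv2.Sobel(g,cv2.CV_32F,1,0)/8;gy=cv2.Sobel(g,cv2.CV_32F,0,1)/8
    def sc(v):
        a=v[2];Q=np.array([[np.cos(a),-np.sin(a)],[np.sin(a),np.cos(a)]]);tot=0;k=0
        for lx,ly,z in rects:
            for i in sides:
                t=np.linspace(-.42,.42,60)
                P,nn={0:(np.c_[np.full(60,lx/2),t*ly],[1,0]),1:(np.c_[np.full(60,-lx/2),t*ly],[1,0]),2:(np.c_[t*lx,np.full(60,ly/2)],[0,1]),3:(np.c_[t*lx,np.full(60,-ly/2)],[0,1])}[i]
                W=np.c_[P@Q.T+v[:2],np.full(60,z)];W2=np.c_[(P+np.array(nn)*.002)@Q.T+v[:2],np.full(60,z)]
                u=world2pix(n,W);d=world2pix(n,W2)-u;d/=np.linalg.norm(d,axis=1)[:,None]
                m=u.astype(np.float32)[None]
                a_=cv2.remap(gx,m[...,0],m[...,1],1)[0]*d[:,0]+cv2.remap(gy,m[...,0],m[...,1],1)[0]*d[:,1]
                tot+=np.minimum(abs(a_),25).mean();k+=1
        return -tot/k
    best=min((( sc((c[0]+dx,c[1]+dy,np.radians(yaw+da))),dx,dy,da) for dx in np.arange(-.008,.0081,.001) for dy in np.arange(-.008,.0081,.001) for da in (-2,-1,0,1,2)))
    r=minimize(sc,[c[0]+best[1],c[1]+best[2],np.radians(yaw+best[3])],method="Nelder-Mead",options=dict(initial_simplex=[[c[0]+best[1]+i,c[1]+best[2]+j,np.radians(yaw+best[3])+k] for i,j,k in((0,0,0),(.001,0,0),(0,.001,0),(0,0,.01))]))
    return r.x[0].round(4),r.x[1].round(4),np.degrees(r.x[2]).round(2),round(-r.fun,2)
E
python3 - <<'E'
from h import *
I={(n,k):np.load(f"{n}{k}.npz")["p"] for n in("top","scene") for k in(0,1)}
s=status.get_state();p=s["tcp_pos"];zl=p[2]-.0266
print("tcp",p)
for n in("top","scene"):
    print(n,"box mouth",fit(n,I[n,0],(.525,-.17),-4,[(.120,.090,.074)]),"rim out",fit(n,I[n,0],(.525,-.17),-4,[(.126,.096,.074)]),"lip",fit(n,I[n,0],(.525,-.17),-4,[(.139,.109,.060)]),"mouth+lip",fit(n,I[n,0],(.525,-.17),-4,[(.12,.09,.074),(.139,.109,.061)]))
    print(n,"lid0",fit(n,I[n,0],(.529,.165),-26.6,[(.134,.104,.010)]))
    print(n,"lid1",fit(n,I[n,1],p[:2],-4,[(.134,.104,zl+.01)],sides=(0,2,3) if n=="scene" else (0,1,2)))
E
```

```text
tcp [ 0.52789831 -0.16382558  0.14930819]Traceback (most recent call last):
  File "<stdin>", line 6, in <module>
  File "h.py", line 43, in fit
    best=min((( sc((c[0]+dx,c[1]+dy,np.radians(yaw+da))),dx,dy,da) for dx in np.arange(-.008,.0081,.001) for dy in np.arange(-.008,.0081,.001) for da in (-2,-1,0,1,2)))
  File "h.py", line 43, in <genexpr>
    best=min((( sc((c[0]+dx,c[1]+dy,np.radians(yaw+da))),dx,dy,da) for dx in np.arange(-.008,.0081,.001) for dy in np.arange(-.008,.0081,.001) for da in (-2,-1,0,1,2)))
                ~~^^^^^^^^^^^^^^^^^^^^^^^^^^^^^^^^^^^^^^
  File "h.py", line 38, in sc
    u=world2pix(n,W);d=world2pix(n,W2)-u;d/=np.linalg.norm(d,axis=1)[:,None]
  File "h.py", line 5, in world2pix
    c=viewer.calibration(n);T=np.linalg.inv(c["T"]);q=np.asarray(P)@T[:3,:3].T+T[:3,3]
ValueError: time passes only in moves, steps and waits
```

```bash
sed -i 's/^import numpy as np,cv2/import numpy as np,cv2,functools/; s/viewer.calibration(n)/calib(n)/' h.py; sed -i '3a calib=functools.lru_cache(lambda n:viewer.calibration(n))' h.py
python3 - <<'E'
from h import *
I={(n,k):np.load(f"{n}{k}.npz")["p"] for n in("top","scene") for k in(0,1)}
s=status.get_state();p=s["tcp_pos"];zl=p[2]-.0266
print("tcp",p)
for n in("top","scene"):
    print(n,"box mouth",fit(n,I[n,0],(.525,-.17),-4,[(.120,.090,.074)]),"rim out",fit(n,I[n,0],(.525,-.17),-4,[(.126,.096,.074)]),"lip",fit(n,I[n,0],(.525,-.17),-4,[(.139,.109,.060)]),"mouth+lip",fit(n,I[n,0],(.525,-.17),-4,[(.12,.09,.074),(.139,.109,.061)]))
    print(n,"lid0",fit(n,I[n,0],(.529,.165),-26.6,[(.134,.104,.010)]))
    print(n,"lid1",fit(n,I[n,1],p[:2],-4,[(.134,.104,zl+.01)],sides=(0,2,3) if n=="scene" else (0,1,2)))
E
```

```text
tcp [ 0.52789831 -0.16382558  0.14930819]
top box mouth (np.float64(0.531), np.float64(-0.1696), np.float64(-4.32), np.float64(14.69)) rim out (np.float64(0.5176), np.float64(-0.1732), np.float64(-3.06), np.float64(14.52)) lip (np.float64(0.5237), np.float64(-0.1698), np.float64(-4.17), np.float64(17.62)) mouth+lip (np.float64(0.5235), np.float64(-0.1693), np.float64(-4.13), np.float64(15.96))
top lid0 (np.float64(0.5272), np.float64(0.1693), np.float64(-27.02), np.float64(12.0))
top lid1 (np.float64(0.5316), np.float64(-0.1679), np.float64(0.0), np.float64(8.7))
scene box mouth (np.float64(0.5248), np.float64(-0.1699), np.float64(-4.58), np.float64(17.67)) rim out (np.float64(0.5199), np.float64(-0.1739), np.float64(-4.19), np.float64(17.65)) lip (np.float64(0.5254), np.float64(-0.1712), np.float64(-4.63), np.float64(11.64)) mouth+lip (np.float64(0.5254), np.float64(-0.1705), np.float64(-4.3), np.float64(14.41))
scene lid0 (np.float64(0.532), np.float64(0.1659), np.float64(-26.53), np.float64(17.54))
scene lid1 (np.float64(0.5214), np.float64(-0.1696), np.float64(-5.32), np.float64(12.98))
```

Box: (0.5245, -0.170), yaw -4.2°, from both cameras averaged. The lid centre is within about 1 mm of the TCP, so I align first and then descend.

Run:
```python
from h import *
s=status.get_state();print(s["tcp_pos"])
go([.5242,-.170,.108],down(-4.2))
```

```text
[ 0.52789831 -0.16382558  0.14930819]
xyz [-0.0083  0.0161  0.1033] a [-0.0001 -0.0001  0.0013] mm 42 deg 0.5
```

Request:
carry_out(commands=[{"x":-0.0083,"y":0.016,"z":0.02,"ax":0.0,"ay":0.0,"az":0.0013,"hand":0.0},{"x":-0.0083,"y":0.016,"z":0.05,"ax":0.0,"ay":0.0,"az":0.0013,"hand":0.0},{"x":-0.0083,"y":0.016,"z":0.08,"ax":0.0,"ay":0.0,"az":0.0013,"hand":0.0},{"x":-0.0083,"y":0.016,"z":0.1,"ax":0.0,"ay":0.0,"az":0.0013,"hand":0.0},{"x":-0.0083,"y":0.016,"z":0.103,"ax":0.0,"ay":0.0,"az":0.0013,"hand":0.0},{"x":-0.0083,"y":0.016,"z":0.103,"ax":0.0,"ay":0.0,"az":0.0013,"hand":0.0},{"x":-0.0083,"y":0.016,"z":0.103,"ax":0.0,"ay":0.0,"az":0.0013,"hand":0.0}])

```text
t: 6.62
tcp_pos: [0.5239, -0.1722, 0.1078]
orientation: [-3.139, 0.12, 0.0]
ft_force: [-0.2, -0.1, -2.4]
opening: 0.0127
grasp_force: 50.1
```

Run:
```python
from h import *
s=status.get_state();print(s["tcp_pos"],s["ft_force"],s["ft_torque"],s["qvel"].round(3))
for n in("scene",):
    p,d=viewer.read_camera(n);np.savez(n+"2.npz",p=p,d=d)
    cv2.imwrite("pics/pre.png",cv2.resize(p[150:280,130:300,::-1],None,fx=4,fy=4,interpolation=cv2.INTER_CUBIC))
go([.5242,-.170,.0946],down(-4.2))
```

```text
[ 0.5239398  -0.1721742   0.10775737] [-0.2194473  -0.12117181 -2.41952831] [-0.01402842  0.02951224 -0.00086824] [-0.001 -0.012  0.001 -0.011 -0.002  0.002 -0.   ]
xyz [-0.0006 -0.0056  0.0339] a [ 0.     -0.0001 -0.0005] mm 14 deg 0.2
```

View pics/pre.png

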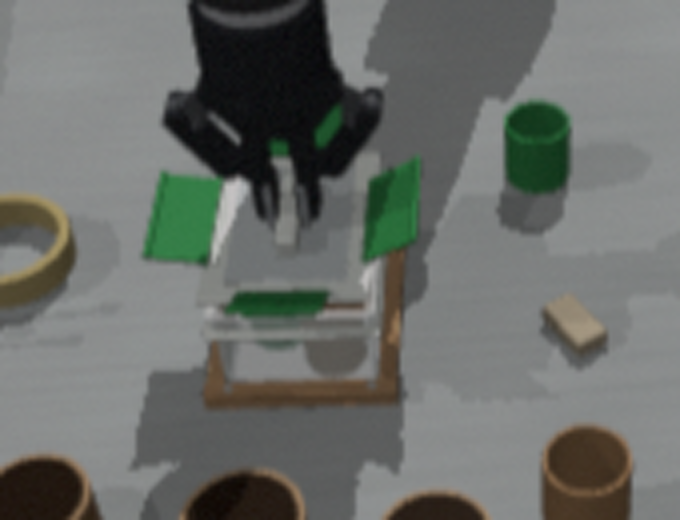

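The lid plate's near edge spans about (198–362, 300) in the crop and the box's near edge about (203–380, 325). The lid looks a little toward -y, so I overlay the expected outlines.

Run:
```python
from h import *
n="scene";p=np.load("scene2.npz")["p"];s=status.get_state();t=s["tcp_pos"];zl=t[2]-.0266
f=8;x0,y0=165,180;im=cv2.resize(p[y0:y0+72,x0:x0+90,::-1],None,fx=f,fy=f,interpolation=cv2.INTER_CUBIC)
def poly(c,yaw,lx,ly,z,col):
    a=np.radians(yaw);Q=np.array([[np.cos(a),-np.sin(a)],[np.sin(a),np.cos(a)]])
    P=np.array([[1,1],[1,-1],[-1,-1],[-1,1]])*[lx/2,ly/2]@Q.T+c
    u=world2pix(n,np.c_[P,np.full(4,z)]);u=((u-[x0,y0]+.5)*f).astype(int);cv2.polylines(im,[u],True,col,1)
poly(t[:2],-4.4,.134,.104,zl+.010,(0,0,255))
poly((.5254,-.1705),-4.2,.126,.096,.074,(255,0,0));poly((.5254,-.1705),-4.2,.139,.109,.060,(0,255,255))
cv2.imwrite("pics/ov.png",im)
print(fit(n,p,t[:2],-4.4,[(.134,.104,zl+.01),(.134,.104,zl+.006)],sides=(0,2,3)),fit(n,p,t[:2],-4.4,[(.134,.104,zl+.01)],sides=(0,2,3)),fit(n,p,t[:2],-4.4,[(.134,.104,zl+.01)]))
```

```text
(np.float64(0.5167), np.float64(-0.1688), np.float64(-2.0), np.float64(13.62)) (np.float64(0.5192), np.float64(-0.1685), np.float64(-1.81), np.float64(14.1)) (np.float64(0.5194), np.float64(-0.1686), np.float64(-2.04), np.float64(11.76))
```

View pics/ov.png

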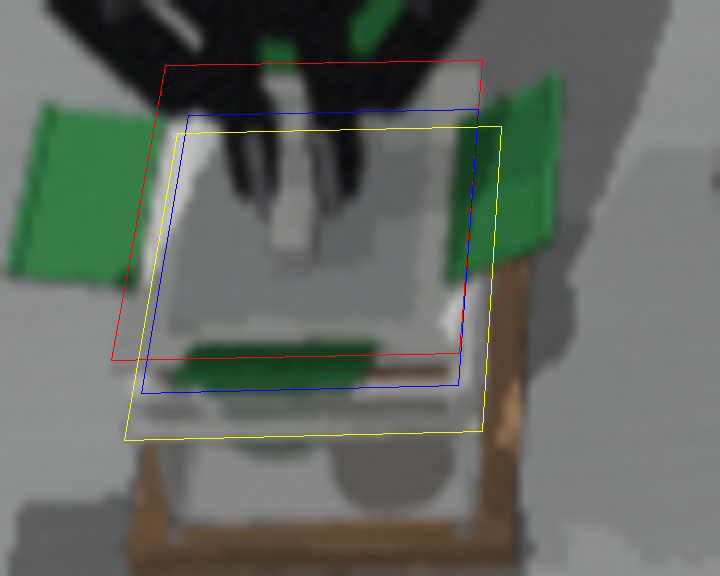

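Run:
```python
from h import *
def greens(n,k,c):
    f=np.load(f"{n}{k}.npz");W=cloud(n,f["d"]);h=cv2.cvtColor(f["p"],cv2.COLOR_RGB2HSV)
    g=(np.hypot(W[...,0]-c[0],W[...,1]-c[1])<.14)&(h[...,1]>100)&(abs(h[...,0].astype(int)-65)<25)&(f["d"]>0)
    kk,lab,st,ce=cv2.connectedComponentsWithStats(g.astype(np.uint8))
    for i in range(1,kk):
        if st[i,4]>60:
            e=W[lab==i];r=cv2.minAreaRect(e[:,:2].astype(np.float32));print(n,k,np.round(e.mean(0),4),st[i,4],"rectc",np.round(r[0],4),np.round(r[1],3),"z",np.percentile(e[:,2],[3,97]).round(4))
    m=(np.hypot(W[...,0]-c[0]-.0,W[...,1]-c[1])<.075)&(h[...,1]<60)&(W[...,2]>c[2]+.002)&(W[...,2]<c[2]+.018)
    e=W[m];print("  plate",m.sum(),np.median(e,0).round(4),np.percentile(e[:,2],[10,50,90]).round(4))
greens("scene",0,(.529,.1647,0));greens("scene",1,(.5279,-.1638,.1227));greens("scene",2,(.5239,-.1722,.0812))
greens("top",0,(.529,.1647,0));greens("top",1,(.5279,-.1638,.1227))
```

```text
scene 0 [0.46   0.2008 0.0195] 217 rectc [0.4602 0.2005] [0.055 0.036] z [0.0131 0.0267]
scene 0 [0.503  0.1042 0.0179] 263 rectc [0.503  0.1042] [0.037 0.075] z [0.0137 0.0228]
scene 0 [0.5614 0.2218 0.0224] 238 rectc [0.5605 0.2219] [0.033 0.078] z [0.0126 0.0322]
scene 0 [0.6055 0.1285 0.0246] 104 rectc [0.6037 0.1292] [0.052 0.035] z [0.0149 0.0332]
  plate 1070 [0.5359 0.1638 0.0106] [0.0084 0.0106 0.0128]
scene 1 [ 0.5365 -0.1007  0.1449] 268 rectc [ 0.5344 -0.1016] [0.033 0.076] z [0.1359 0.1545]
scene 1 [ 0.5266 -0.2312  0.1401] 332 rectc [ 0.5254 -0.2309] [0.037 0.077] z [0.1361 0.1449]
scene 1 [ 0.5757 -0.179   0.0967] 257 rectc [ 0.5734 -0.1753] [0.114 0.054] z [0.0197 0.1547]
  plate 985 [ 0.5509 -0.1618  0.1331] [0.1313 0.1331 0.1349]
scene 2 [ 0.5329 -0.1088  0.1035] 259 rectc [ 0.532  -0.1089] [0.034 0.077] z [0.0946 0.1127]
scene 2 [ 0.5221 -0.2396  0.0988] 318 rectc [ 0.522  -0.2339] [0.047 0.077] z [0.0944 0.1035]
scene 2 [ 0.6075 -0.1789  0.1049] 121 rectc [ 0.6062 -0.1789] [0.053 0.034] z [0.0948 0.114 ]
  plate 935 [ 0.548  -0.169   0.0916] [0.0898 0.0916 0.0934]
top 0 [0.5983 0.1308 0.022 ] 266 rectc [0.598  0.1305] [0.053 0.03 ] z [0.012  0.0328]
top 0 [0.5564 0.2228 0.0225] 403 rectc [0.5568 0.2224] [0.032 0.073] z [0.0135 0.0322]
top 0 [0.4979 0.1059 0.0178] 387 rectc [0.498  0.1058] [0.034 0.072] z [0.0124 0.0232]
top 0 [0.4556 0.202  0.0202] 285 rectc [0.4558 0.2021] [0.051 0.034] z [0.0138 0.0275]
  plate 1783 [0.5268 0.1651 0.0107] [0.0077 0.0107 0.0139]
top 1 [ 0.6059 -0.1569  0.1447] 172 rectc [ 0.6053 -0.1575] [0.029 0.03 ] z [0.1363 0.1542]
top 1 [ 0.5296 -0.0981  0.1458] 379 rectc [ 0.5299 -0.099 ] [0.031 0.073] z [0.1371 0.1551]
top 1 [ 0.4458 -0.1553  0.1425] 300 rectc [ 0.4455 -0.1555] [0.045 0.033] z [0.1357 0.1499]
  plate 933 [ 0.4994 -0.1389  0.133 ] [0.1303 0.133  0.136 ]
```

Plate height agrees with the TCP and both cameras average to zero offset, so I use tcp (0.5242, -0.1697) and descend gently.

Request:
carry_out(commands=[{"x":-0.0002,"y":-0.0062,"z":0.0,"ax":0.0,"ay":0.0,"az":0.0,"hand":0.0},{"x":-0.0002,"y":-0.0062,"z":0.0,"ax":0.0,"ay":0.0,"az":0.0,"hand":0.0},{"x":-0.0002,"y":-0.0062,"z":0.008,"ax":0.0,"ay":0.0,"az":0.0,"hand":0.0},{"x":-0.0002,"y":-0.0062,"z":0.014,"ax":0.0,"ay":0.0,"az":0.0,"hand":0.0},{"x":-0.0002,"y":-0.0062,"z":0.02,"ax":0.0,"ay":0.0,"az":0.0,"hand":0.0},{"x":-0.0002,"y":-0.0062,"z":0.022,"ax":0.0,"ay":0.0,"az":0.0,"hand":0.0},{"x":-0.0002,"y":-0.0062,"z":0.022,"ax":0.0,"ay":0.0,"az":0.0,"hand":0.0}])

```text
t: 7.25
tcp_pos: [0.5236, -0.1698, 0.0987]
orientation: [-3.139, 0.121, 0.001]
ft_force: [-0.5, 0.4, -1.8]
opening: 0.0125
grasp_force: 50.1
```

Request:
carry_out(commands=[{"x":0.0,"y":0.0,"z":0.004,"ax":0.0,"ay":0.0,"az":0.0,"hand":0.0},{"x":0.0,"y":0.0,"z":0.007,"ax":0.0,"ay":0.0,"az":0.0,"hand":0.0},{"x":0.0,"y":0.0,"z":0.01,"ax":0.0,"ay":0.0,"az":0.0,"hand":0.0},{"x":0.0,"y":0.0,"z":0.012,"ax":0.0,"ay":0.0,"az":0.0,"hand":0.0},{"x":0.0,"y":0.0,"z":0.012,"ax":0.0,"ay":0.0,"az":0.0,"hand":0.0},{"x":0.0,"y":0.0,"z":0.012,"ax":0.0,"ay":0.0,"az":0.0,"hand":0.0}])

```text
t: 7.75
tcp_pos: [0.5238, -0.1698, 0.0946]
orientation: [3.139, -0.121, -0.0]
ft_force: [-1.8, 0.4, 2.6]
opening: 0.0122
grasp_force: 50.6
```

Seated: z = 0.0946 as predicted, with net contact of about 4–5 N. I release the lid and lift straight up.

Request:
carry_out(commands=[{"x":0.0,"y":0.0,"z":0.011,"ax":0.0,"ay":0.0,"az":0.0,"hand":0.4},{"x":0.0,"y":0.0,"z":0.011,"ax":0.0,"ay":0.0,"az":0.0,"hand":0.4},{"x":0.0,"y":0.0,"z":0.011,"ax":0.0,"ay":0.0,"az":0.0,"hand":0.4},{"x":0.0,"y":0.0,"z":-0.02,"ax":0.0,"ay":0.0,"az":0.0,"hand":0.4},{"x":0.0,"y":0.0,"z":-0.08,"ax":0.0,"ay":0.0,"az":0.0,"hand":0.4},{"x":0.0,"y":0.0,"z":-0.14,"ax":0.0,"ay":0.0,"az":0.0,"hand":0.2},{"x":0.0,"y":0.0,"z":-0.16,"ax":0.0,"ay":0.0,"az":0.0,"hand":0.0},{"x":0.0,"y":0.0,"z":-0.16,"ax":0.0,"ay":0.0,"az":0.0,"hand":0.0},{"x":0.0,"y":0.0,"z":-0.16,"ax":0.0,"ay":0.0,"az":0.0,"hand":0.0}])

```text
t: 8.5
tcp_pos: [0.5238, -0.1699, 0.1579]
orientation: [3.139, -0.121, 0.0]
ft_force: [-0.7, -0.0, -0.4]
opening: 0.0001
grasp_force: 0.0
```

```bash
cat >> h.py <<'E'
C=np.array([.5238,-.1698]);YAW=-4.4
HD={"a":(0,.067,-4.4),"b":(180,.067,-4.4),"c":(90,.052,85.6),"d":(270,.052,85.6)}
def pose(fl,th,rc=None,tilt=15,gap=0,w=.011):
    """TCP pose with the tip corner on the flap's outer face at hinge angle th"""
    ang,D,ty=HD[fl];a=np.radians(YAW+ang);u=np.array([np.cos(a),np.sin(a),0]);Z=np.array([0,0,1.])
    t=np.radians(tilt);e=np.sin(th)*u-np.cos(th)*Z;n=np.cos(th)*u+np.sin(th)*Z
    if rc is None: rc=.029+w*np.sin(t+th)
    tip=np.r_[C,.076]+D*u+rc*e+(.0069+w*abs(np.cos(t+th))+gap)*n
    M=down(ty,tilt,YAW+ang+90)   # rotate about u+90deg; check sign below
    zt=M.apply([0,0,1]);assert abs(zt@u+np.sin(t))<1e-6,zt@u
    return tip-.014*zt,M
PATH=[(1.9,.022,.012),(1.57,.024,0),(1.2,.030,0),(.9,.036,0),(.6,None,0)]
def fold(fl):
    s=status.get_state();print(s["tcp_pos"],s["ft_force"].round(2),s["joints"].round(2))
    for th,rc,g in PATH: go(*pose(fl,th,rc,gap=g))
E
python3 - <<'E'
from h import *
p,d=viewer.read_camera("scene");W=cloud("scene",d);h=cv2.cvtColor(p,cv2.COLOR_RGB2HSV);np.savez("scene3.npz",p=p,d=d)
m=(abs(W[...,0]-C[0])<.08)&(abs(W[...,1]-C[1])<.06)&(abs(W[...,2]-.078)<.01)&(h[...,1]<60)
q=W[m];k=np.linalg.lstsq(np.c_[q[:,:2]-C,np.ones(len(q))],q[:,2],rcond=None)[0];print("plate slope,z",k.round(4),len(q))
fold("a")
E
```

```text
plate slope,z [-0.0019 -0.0013  0.0784] 1281
[ 0.52312825 -0.16967833  0.15711627] [ 0.36 -0.04  0.53] [ 0.44  0.32 -0.25  1.87  0.09  0.97 -1.5 ]
xyz [2.102e-01 2.000e-04 9.170e-02] a [-0.     -0.0414  0.    ] mm 92 deg 14.9
xyz [2.385e-01 2.000e-04 1.443e-01] a [-0.     -0.0414  0.    ] mm 112 deg 14.9
xyz [2.558e-01 2.000e-04 1.769e-01] a [-0.     -0.0414  0.    ] mm 124 deg 14.9
xyz [2.666e-01 2.000e-04 2.024e-01] a [-0.     -0.0414  0.    ] mm 134 deg 14.9
xyz [2.604e-01 2.000e-04 2.258e-01] a [-0.     -0.0414  0.    ] mm 138 deg 14.9
```

Request:
carry_out(commands=[{"x":0.1,"y":0.0,"z":0.0,"ax":0.0,"ay":-0.02,"az":0.0,"hand":0.0},{"x":0.2,"y":0.0,"z":0.02,"ax":0.0,"ay":-0.0414,"az":0.0,"hand":0.0},{"x":0.21,"y":0.0,"z":0.06,"ax":0.0,"ay":-0.0414,"az":0.0,"hand":0.0},{"x":0.21,"y":0.0,"z":0.092,"ax":0.0,"ay":-0.0414,"az":0.0,"hand":0.0},{"x":0.225,"y":0.0,"z":0.12,"ax":0.0,"ay":-0.0414,"az":0.0,"hand":0.0},{"x":0.239,"y":0.0,"z":0.144,"ax":0.0,"ay":-0.0414,"az":0.0,"hand":0.0},{"x":0.248,"y":0.0,"z":0.16,"ax":0.0,"ay":-0.0414,"az":0.0,"hand":0.0},{"x":0.256,"y":0.0,"z":0.177,"ax":0.0,"ay":-0.0414,"az":0.0,"hand":0.0},{"x":0.262,"y":0.0,"z":0.19,"ax":0.0,"ay":-0.0414,"az":0.0,"hand":0.0},{"x":0.267,"y":0.0,"z":0.202,"ax":0.0,"ay":-0.0414,"az":0.0,"hand":0.0},{"x":0.265,"y":0.0,"z":0.215,"ax":0.0,"ay":-0.0414,"az":0.0,"hand":0.0},{"x":0.26,"y":0.0,"z":0.226,"ax":0.0,"ay":-0.0414,"az":0.0,"hand":0.0}])

```text
t: 9.55
tcp_pos: [0.6276, -0.178, 0.0681]
orientation: [-3.104, 0.119, 0.405]
ft_force: [-0.5, 0.8, 2.3]
opening: 0.0
grasp_force: 0.8
```

Run:
```python
from h import *
s=status.get_state();print(s["tcp_pos"],s["ft_force"].round(2),s["qvel"].round(2))
for th in(.6,.45,.35,.25,.15,.07,0): go(*pose("a",th))
```

```text
[ 0.62763711 -0.17800822  0.06814273] [-0.55  0.8   2.3 ] [ 0.01  0.02  0.    0.11  0.01 -0.11 -0.01]
xyz [-0.0011 -0.0005  0.0042] a [ 0.0001 -0.0004 -0.    ] mm 2 deg 0.1
xyz [-0.0069 -0.0005  0.0137] a [ 0.0001 -0.0004 -0.    ] mm 6 deg 0.1
xyz [-0.0116 -0.0006  0.0195] a [ 0.0001 -0.0004 -0.    ] mm 9 deg 0.1
xyz [-0.0168 -0.0006  0.0248] a [ 0.0001 -0.0004 -0.    ] mm 12 deg 0.1
xyz [-0.0226 -0.0006  0.0295] a [ 0.0001 -0.0004 -0.    ] mm 15 deg 0.1
xyz [-0.0275 -0.0006  0.0329] a [ 0.0001 -0.0004 -0.    ] mm 17 deg 0.1
xyz [-0.032  -0.0006  0.0356] a [ 0.0001 -0.0004 -0.    ] mm 19 deg 0.1
```

Request:
carry_out(commands=[{"x":-0.001,"y":0.0,"z":0.004,"ax":0.0,"ay":0.0,"az":0.0,"hand":0.0},{"x":-0.007,"y":0.0,"z":0.0137,"ax":0.0,"ay":0.0,"az":0.0,"hand":0.0},{"x":-0.0116,"y":0.0,"z":0.0195,"ax":0.0,"ay":0.0,"az":0.0,"hand":0.0},{"x":-0.0116,"y":0.0,"z":0.0195,"ax":0.0,"ay":0.0,"az":0.0,"hand":0.0}])

```text
t: 9.88
tcp_pos: [0.6205, -0.1773, 0.0612]
orientation: [-3.103, 0.119, 0.406]
ft_force: [-0.1, -0.7, 0.6]
opening: 0.0001
grasp_force: 0.1
```

Request:
carry_out(commands=[{"x":-0.0026,"y":0.0,"z":0.0027,"ax":0.0,"ay":0.0,"az":0.0,"hand":0.0},{"x":-0.0052,"y":0.0,"z":0.0053,"ax":0.0,"ay":0.0,"az":0.0,"hand":0.0},{"x":-0.0052,"y":0.0,"z":0.0053,"ax":0.0,"ay":0.0,"az":0.0,"hand":0.0}])

```text
t: 10.13
tcp_pos: [0.6188, -0.1772, 0.0601]
orientation: [-3.103, 0.119, 0.404]
ft_force: [1.3, -1.1, 0.8]
opening: 0.0003
grasp_force: 0.5
```

Request:
carry_out(commands=[{"x":-0.0026,"y":0.0,"z":0.0022,"ax":0.0,"ay":0.0,"az":0.0,"hand":0.0},{"x":-0.0052,"y":0.0,"z":0.0044,"ax":0.0,"ay":0.0,"az":0.0,"hand":0.0},{"x":-0.0052,"y":0.0,"z":0.0044,"ax":0.0,"ay":0.0,"az":0.0,"hand":0.0}])

```text
t: 10.38
tcp_pos: [0.6179, -0.1771, 0.0597]
orientation: [-3.104, 0.119, 0.399]
ft_force: [4.8, -1.1, 1.2]
opening: 0.0004
grasp_force: 2.6
```

Request:
carry_out(commands=[{"x":-0.0026,"y":0.0,"z":0.0015,"ax":0.0,"ay":0.0,"az":0.0,"hand":0.0},{"x":-0.0052,"y":0.0,"z":0.003,"ax":0.0,"ay":0.0,"az":0.0,"hand":0.0},{"x":-0.0052,"y":0.0,"z":0.003,"ax":0.0,"ay":0.0,"az":0.0,"hand":0.0}])

```text
t: 10.63
tcp_pos: [0.617, -0.177, 0.0592]
orientation: [-3.105, 0.119, 0.394]
ft_force: [7.0, -1.0, 0.4]
opening: 0.0005
grasp_force: 3.8
```

Request:
carry_out(commands=[{"x":-0.0026,"y":0.0,"z":0.0015,"ax":0.0,"ay":0.0,"az":0.0,"hand":0.0},{"x":-0.0052,"y":0.0,"z":0.003,"ax":0.0,"ay":0.0,"az":0.0,"hand":0.0},{"x":-0.0052,"y":0.0,"z":0.003,"ax":0.0,"ay":0.0,"az":0.0,"hand":0.0}])

```text
t: 10.88
tcp_pos: [0.6168, -0.177, 0.0592]
orientation: [-3.107, 0.119, 0.386]
ft_force: [10.7, -1.6, 0.5]
opening: 0.0001
grasp_force: 5.3
```

Run:
```python
from h import *
s=status.get_state();print(s["tcp_pos"],s["ft_force"].round(2),s["ft_torque"].round(2))
for th in(.35,.25,.15,.07,0): go(*pose("a",th))
```

```text
[ 0.61675249 -0.17697991  0.05923349] [10.75 -1.64  0.5 ] [-0.37 -2.34  0.06]
xyz [ 0.0092 -0.0001 -0.0089] a [ 0.0001 -0.0023  0.    ] mm 5 deg 0.8
xyz [ 0.0039 -0.0001 -0.0037] a [ 0.0001 -0.0023  0.    ] mm 2 deg 0.8
xyz [-0.0019 -0.0001  0.001 ] a [ 0.0001 -0.0023  0.    ] mm 1 deg 0.8
xyz [-0.0068 -0.0001  0.0043] a [ 0.0001 -0.0023  0.    ] mm 3 deg 0.8
xyz [-0.0114 -0.0001  0.0069] a [ 0.0001 -0.0023  0.    ] mm 5 deg 0.8
```

Request:
carry_out(commands=[{"x":-0.0013,"y":0.0,"z":0.0008,"ax":0.0,"ay":0.0,"az":0.0,"hand":0.0},{"x":-0.0026,"y":0.0,"z":0.0015,"ax":0.0,"ay":0.0,"az":0.0,"hand":0.0},{"x":-0.0026,"y":0.0,"z":0.0015,"ax":0.0,"ay":0.0,"az":0.0,"hand":0.0}])

```text
t: 11.13
tcp_pos: [0.615, -0.1768, 0.0584]
orientation: [-3.106, 0.119, 0.388]
ft_force: [10.4, -1.1, -0.6]
opening: 0.0002
grasp_force: 5.1
```

Request:
carry_out(commands=[{"x":-0.0013,"y":0.0,"z":0.0008,"ax":0.0,"ay":0.0,"az":0.0,"hand":0.0},{"x":-0.0013,"y":0.0,"z":0.0008,"ax":0.0,"ay":0.0,"az":0.0,"hand":0.0}])

```text
t: 11.3
tcp_pos: [0.6148, -0.1768, 0.0583]
orientation: [-3.106, 0.119, 0.387]
ft_force: [10.2, -1.2, -0.0]
opening: 0.0002
grasp_force: 5.2
```

Run:
```python
from h import *
s=status.get_state();print(s["tcp_pos"],s["ft_force"].round(2),s["ft_torque"].round(2))
for th in(.25,.15,.07,0): go(*pose("a",th))
```

```text
[ 0.61477302 -0.17680081  0.05830116] [ 1.024e+01 -1.240e+00 -1.000e-02] [-0.33 -2.45  0.06]
xyz [ 0.0082  0.     -0.0072] a [ 0.0001 -0.0022  0.    ] mm 4 deg 0.8
xyz [ 0.0024  0.     -0.0025] a [ 0.0001 -0.0022  0.    ] mm 1 deg 0.8
xyz [-0.0026 -0.      0.0008] a [ 0.0001 -0.0022  0.    ] mm 1 deg 0.8
xyz [-0.0071 -0.      0.0034] a [ 0.0001 -0.0022  0.    ] mm 3 deg 0.8
```

Request:
carry_out(commands=[{"x":-0.0013,"y":0.0,"z":0.0005,"ax":0.0,"ay":0.0,"az":0.0,"hand":0.0},{"x":-0.0026,"y":0.0,"z":0.001,"ax":0.0,"ay":0.0,"az":0.0,"hand":0.0},{"x":-0.0026,"y":0.0,"z":0.001,"ax":0.0,"ay":0.0,"az":0.0,"hand":0.0}])

```text
t: 11.55
tcp_pos: [0.6102, -0.1763, 0.0576]
orientation: [-3.104, 0.119, 0.401]
ft_force: [5.8, -0.9, 3.6]
opening: -0.0003
grasp_force: 3.4
```

Clicked: it jumped 4.6 mm and the force dropped. I confirm the hard stop at about 11–12 N.

Request:
carry_out(commands=[{"x":-0.0026,"y":0.0,"z":0.0,"ax":0.0,"ay":0.0,"az":0.0,"hand":0.0},{"x":-0.005,"y":0.0,"z":0.0,"ax":0.0,"ay":0.0,"az":0.0,"hand":0.0},{"x":-0.005,"y":0.0,"z":0.0,"ax":0.0,"ay":0.0,"az":0.0,"hand":0.0}])

```text
t: 11.8
tcp_pos: [0.6102, -0.1763, 0.058]
orientation: [-3.105, 0.119, 0.393]
ft_force: [8.6, -2.2, -1.5]
opening: -0.0001
grasp_force: 4.5
```

Request:
carry_out(commands=[{"x":-0.002,"y":0.0,"z":0.0,"ax":0.0,"ay":0.0,"az":0.0,"hand":0.0},{"x":-0.003,"y":0.0,"z":0.0,"ax":0.0,"ay":0.0,"az":0.0,"hand":0.0},{"x":0.02,"y":0.0,"z":0.0,"ax":0.0,"ay":0.0,"az":0.0,"hand":0.0},{"x":0.07,"y":0.0,"z":0.0,"ax":0.0,"ay":0.0,"az":0.0,"hand":0.0},{"x":0.07,"y":0.0,"z":-0.1,"ax":0.0,"ay":0.01,"az":0.0,"hand":0.0},{"x":0.05,"y":0.0,"z":-0.2,"ax":0.0,"ay":0.03,"az":0.0,"hand":0.0},{"x":0.03,"y":0.0,"z":-0.28,"ax":0.0,"ay":0.041,"az":0.0,"hand":0.0},{"x":-0.05,"y":0.0,"z":-0.3,"ax":0.0,"ay":0.041,"az":0.0,"hand":0.0},{"x":-0.15,"y":0.0,"z":-0.26,"ax":0.0,"ay":0.041,"az":0.0,"hand":0.0},{"x":-0.25,"y":0.0,"z":-0.23,"ax":0.0,"ay":0.041,"az":0.0,"hand":0.0},{"x":-0.25,"y":0.0,"z":-0.23,"ax":0.0,"ay":0.041,"az":0.0,"hand":0.0}])

```text
t: 12.72
tcp_pos: [0.5202, -0.1697, 0.1679]
orientation: [-3.138, 0.124, 0.036]
ft_force: [-1.7, -0.2, -0.8]
opening: 0.0002
grasp_force: 0.0
```

```bash
sed -i 's/w=.011)/w=.0095)/' h.py
python3 - <<'E'
from h import *
for n in ("scene","top"):
    p,d=viewer.read_camera(n);np.savez(n+"4.npz",p=p,d=d)
fold("b")
E
```

```text
[ 0.52963075 -0.17047656  0.17076544] [0.38 0.46 0.83] [ 0.45  0.32 -0.27  1.84  0.1   1.01 -1.5 ]
xyz [-0.2225 -0.0003  0.1301] a [ 0.      0.0431 -0.0002] mm 103 deg 15.5
xyz [-0.2496 -0.0003  0.1821] a [ 0.      0.0431 -0.0002] mm 124 deg 15.5
xyz [-0.2664 -0.0003  0.2142] a [ 0.      0.0431 -0.0002] mm 137 deg 15.5
xyz [-2.761e-01 -2.000e-04  2.407e-01] a [ 0.      0.0431 -0.0002] mm 147 deg 15.5
xyz [-0.267  -0.0003  0.2618] a [ 0.      0.0431 -0.0002] mm 150 deg 15.5
```

Request:
carry_out(commands=[{"x":-0.1,"y":0.0,"z":0.0,"ax":0.0,"ay":0.02,"az":0.0,"hand":0.0},{"x":-0.2,"y":0.0,"z":0.04,"ax":0.0,"ay":0.043,"az":0.0,"hand":0.0},{"x":-0.2225,"y":0.0,"z":0.09,"ax":0.0,"ay":0.043,"az":0.0,"hand":0.0},{"x":-0.2225,"y":0.0,"z":0.12,"ax":0.0,"ay":0.043,"az":0.0,"hand":0.0},{"x":-0.2225,"y":0.0,"z":0.12,"ax":0.0,"ay":0.043,"az":0.0,"hand":0.0},{"x":-0.2225,"y":0.0,"z":0.12,"ax":0.0,"ay":0.043,"az":0.0,"hand":0.0}])

```text
t: 13.32
tcp_pos: [0.4464, -0.1637, 0.1246]
orientation: [3.102, -0.118, 0.418]
ft_force: [0.3, 0.1, 1.1]
opening: 0.0
grasp_force: 0.0
```

Run:
```python
from h import *
fold("b"); go(*pose("b",.35))
```

```text
[ 0.44635936 -0.16371497  0.12464308] [0.28 0.06 1.07] [ 0.57  0.12 -0.28  2.25 -0.05  0.52 -1.31]
xyz [-0.0177  0.0003  0.0084] a [-0.0001 -0.0009  0.0001] mm 8 deg 0.3
xyz [-0.0579  0.0003  0.051 ] a [-0.0001 -0.0009  0.0001] mm 31 deg 0.3
xyz [-0.0829  0.0003  0.0773] a [-0.0001 -0.0009  0.0001] mm 45 deg 0.3
xyz [-0.0995  0.0004  0.1001] a [-0.0001 -0.0009  0.0001] mm 56 deg 0.3
xyz [-0.0964  0.0004  0.1229] a [-0.0001 -0.0009  0.0001] mm 62 deg 0.3
xyz [-0.086   0.0004  0.1383] a [-0.0001 -0.0009  0.0001] mm 65 deg 0.3
```

Request:
carry_out(commands=[{"x":-0.018,"y":0.0,"z":0.008,"ax":0.0,"ay":0.0,"az":0.0,"hand":0.0},{"x":-0.038,"y":0.0,"z":0.03,"ax":0.0,"ay":0.0,"az":0.0,"hand":0.0},{"x":-0.058,"y":0.0,"z":0.051,"ax":0.0,"ay":0.0,"az":0.0,"hand":0.0},{"x":-0.071,"y":0.0,"z":0.064,"ax":0.0,"ay":0.0,"az":0.0,"hand":0.0},{"x":-0.083,"y":0.0,"z":0.077,"ax":0.0,"ay":0.0,"az":0.0,"hand":0.0},{"x":-0.092,"y":0.0,"z":0.089,"ax":0.0,"ay":0.0,"az":0.0,"hand":0.0},{"x":-0.0995,"y":0.0,"z":0.1,"ax":0.0,"ay":0.0,"az":0.0,"hand":0.0},{"x":-0.098,"y":0.0,"z":0.112,"ax":0.0,"ay":0.0,"az":0.0,"hand":0.0},{"x":-0.0964,"y":0.0,"z":0.123,"ax":0.0,"ay":0.0,"az":0.0,"hand":0.0},{"x":-0.091,"y":0.0,"z":0.131,"ax":0.0,"ay":0.0,"az":0.0,"hand":0.0},{"x":-0.086,"y":0.0,"z":0.138,"ax":0.0,"ay":0.0,"az":0.0,"hand":0.0},{"x":-0.086,"y":0.0,"z":0.138,"ax":0.0,"ay":0.0,"az":0.0,"hand":0.0}])

```text
t: 14.32
tcp_pos: [0.4268, -0.1622, 0.0616]
orientation: [3.102, -0.119, 0.416]
ft_force: [0.3, -0.6, 0.0]
opening: -0.0001
grasp_force: 0.1
```

Run:
```python
from h import *
s=status.get_state();print(s["tcp_pos"],s["ft_force"].round(2),s["joints"].round(2))
for th in(.35,.25,.15,.07,0): go(*pose("b",th))
```

```text
[ 0.42683433 -0.16220978  0.06156463] [ 0.35 -0.56  0.02] [ 0.56  0.21 -0.27  2.34 -0.02  0.34 -1.33]
xyz [ 0.0029  0.0003 -0.0008] a [-0.0001 -0.0008  0.    ] mm 1 deg 0.3
xyz [0.0081 0.0003 0.0045] a [-0.0001 -0.0008  0.    ] mm 4 deg 0.3
xyz [0.0138 0.0003 0.0093] a [-0.0001 -0.0008  0.    ] mm 7 deg 0.3
xyz [0.0187 0.0003 0.0127] a [-0.0001 -0.0008  0.    ] mm 9 deg 0.3
xyz [0.0232 0.0003 0.0154] a [-0.0001 -0.0008  0.    ] mm 11 deg 0.3
```

Request:
carry_out(commands=[{"x":0.004,"y":0.0,"z":0.001,"ax":0.0,"ay":0.0,"az":0.0,"hand":0.0},{"x":0.008,"y":0.0,"z":0.0045,"ax":0.0,"ay":0.0,"az":0.0,"hand":0.0},{"x":0.011,"y":0.0,"z":0.007,"ax":0.0,"ay":0.0,"az":0.0,"hand":0.0},{"x":0.014,"y":0.0,"z":0.009,"ax":0.0,"ay":0.0,"az":0.0,"hand":0.0},{"x":0.014,"y":0.0,"z":0.009,"ax":0.0,"ay":0.0,"az":0.0,"hand":0.0}])

```text
t: 14.73
tcp_pos: [0.4318, -0.1626, 0.0595]
orientation: [3.102, -0.119, 0.414]
ft_force: [-5.8, 0.4, 3.4]
opening: 0.0001
grasp_force: 3.4
```

Request:
carry_out(commands=[{"x":0.0025,"y":0.0,"z":0.0013,"ax":0.0,"ay":0.0,"az":0.0,"hand":0.0},{"x":0.005,"y":0.0,"z":0.0025,"ax":0.0,"ay":0.0,"az":0.0,"hand":0.0},{"x":0.005,"y":0.0,"z":0.0025,"ax":0.0,"ay":0.0,"az":0.0,"hand":0.0}])

```text
t: 14.98
tcp_pos: [0.4336, -0.1627, 0.0589]
orientation: [3.102, -0.119, 0.413]
ft_force: [-4.1, -0.0, -2.4]
opening: -0.0002
grasp_force: 1.6
```

Request:
carry_out(commands=[{"x":0.0025,"y":0.0,"z":0.0013,"ax":0.0,"ay":0.0,"az":0.0,"hand":0.0},{"x":0.005,"y":0.0,"z":0.0025,"ax":0.0,"ay":0.0,"az":0.0,"hand":0.0},{"x":0.005,"y":0.0,"z":0.0025,"ax":0.0,"ay":0.0,"az":0.0,"hand":0.0}])

```text
t: 15.23
tcp_pos: [0.4367, -0.163, 0.0588]
orientation: [3.102, -0.119, 0.416]
ft_force: [-3.4, -0.2, -3.0]
opening: 0.0
grasp_force: 1.6
```

Request:
carry_out(commands=[{"x":0.0025,"y":0.0,"z":0.0,"ax":0.0,"ay":0.0,"az":0.0,"hand":0.0},{"x":0.005,"y":0.0,"z":0.0,"ax":0.0,"ay":0.0,"az":0.0,"hand":0.0},{"x":0.005,"y":0.0,"z":0.0,"ax":0.0,"ay":0.0,"az":0.0,"hand":0.0}])

```text
t: 15.48
tcp_pos: [0.4369, -0.1631, 0.0587]
orientation: [3.103, -0.12, 0.41]
ft_force: [-6.9, 0.5, 0.1]
opening: 0.0001
grasp_force: 3.5
```

Request:
carry_out(commands=[{"x":0.0025,"y":0.0,"z":0.0,"ax":0.0,"ay":0.0,"az":0.0,"hand":0.0},{"x":0.005,"y":0.0,"z":0.0,"ax":0.0,"ay":0.0,"az":0.0,"hand":0.0},{"x":0.005,"y":0.0,"z":0.0,"ax":0.0,"ay":0.0,"az":0.0,"hand":0.0}])

```text
t: 15.73
tcp_pos: [0.4371, -0.1631, 0.0586]
orientation: [3.104, -0.12, 0.405]
ft_force: [-10.4, -0.1, 3.2]
opening: 0.0001
grasp_force: 5.3
```

Run:
```python
from h import *
s=status.get_state();print(s["tcp_pos"],s["ft_force"].round(2),s["joints"].round(2))
for th in(.15,.07,0): go(*pose("b",th))
```

```text
[ 0.43709669 -0.16305486  0.0586197 ] [-10.43  -0.07   3.16] [ 0.54  0.23 -0.25  2.31  0.    0.35 -1.35]
xyz [-0.0091  0.0002 -0.0045] a [-0.0001  0.0004 -0.0001] mm 4 deg 0.2
xyz [-0.0042  0.0002 -0.0011] a [-0.0001  0.0004 -0.0001] mm 2 deg 0.2
xyz [0.0003 0.0002 0.0015] a [-0.0001  0.0004 -0.0001] mm 1 deg 0.2
```

Request:
carry_out(commands=[{"x":0.0015,"y":0.0,"z":0.0,"ax":0.0,"ay":0.0,"az":0.0,"hand":0.0},{"x":0.0025,"y":0.0,"z":0.0,"ax":0.0,"ay":0.0,"az":0.0,"hand":0.0},{"x":-0.02,"y":0.0,"z":0.0,"ax":0.0,"ay":0.0,"az":0.0,"hand":0.0},{"x":-0.05,"y":0.0,"z":-0.02,"ax":0.0,"ay":0.0,"az":0.0,"hand":0.0},{"x":-0.05,"y":0.0,"z":-0.1,"ax":0.0,"ay":-0.01,"az":0.0,"hand":0.0},{"x":-0.04,"y":0.0,"z":-0.2,"ax":0.0,"ay":-0.03,"az":0.0,"hand":0.0},{"x":0.0,"y":0.0,"z":-0.28,"ax":0.0,"ay":-0.041,"az":0.0,"hand":0.0},{"x":0.08,"y":0.0,"z":-0.3,"ax":0.0,"ay":-0.041,"az":0.0,"hand":0.0},{"x":0.15,"y":0.0,"z":-0.3,"ax":0.0,"ay":-0.041,"az":0.0,"hand":0.0},{"x":0.15,"y":0.0,"z":-0.3,"ax":0.0,"ay":-0.041,"az":0.0,"hand":0.0}])

```text
t: 16.57
tcp_pos: [0.4774, -0.1658, 0.1971]
orientation: [3.136, -0.116, 0.045]
ft_force: [-0.2, -0.1, -0.1]
opening: -0.0001
grasp_force: 0.0
```

Run:
```python
from h import *
P,D={},{}
for n in ("scene","top"):
    p,d=viewer.read_camera(n);np.savez(n+"5.npz",p=p,d=d);P[n]=p
a=cv2.resize(P["scene"][150:270,140:290,::-1],(450,360),interpolation=cv2.INTER_CUBIC);b=cv2.resize(P["top"][170:290,290:400,::-1],(330,360),interpolation=cv2.INTER_CUBIC)
cv2.imwrite("pics/ab.png",np.hstack([a,b]))
fold("c")
```

```text
[ 0.46978197 -0.16536001  0.19294777] [-0.45 -0.66 -1.53] [ 0.49  0.18 -0.27  1.96  0.05  1.   -1.44]
xyz [ 0.1329 -0.1707  0.1855] a [-0.0308 -0.0346 -0.2486] mm 114 deg 91.0
xyz [ 0.1322 -0.1983  0.2372] a [-0.0308 -0.0346 -0.2486] mm 134 deg 91.0
xyz [ 0.1317 -0.2154  0.2692] a [-0.0308 -0.0346 -0.2486] mm 148 deg 91.0
xyz [ 0.1313 -0.2254  0.2955] a [-0.0308 -0.0346 -0.2486] mm 158 deg 91.0
xyz [ 0.131  -0.2164  0.3168] a [-0.0308 -0.0346 -0.2486] mm 162 deg 91.0
```

View pics/ab.png

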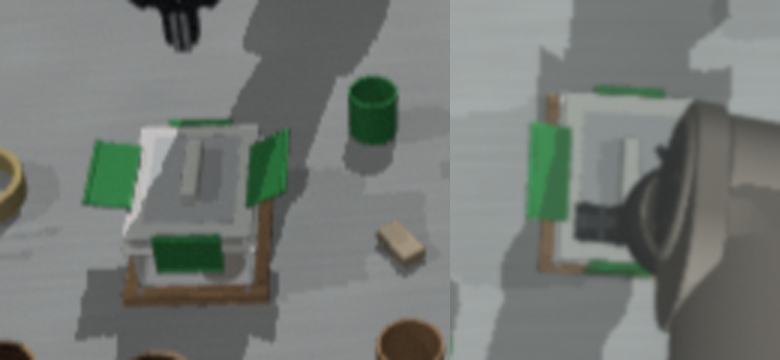

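Flap a (left panel, 188,253) and flap b (thin edges in the top view at (628,92) and (610,268)) both stay down. On to c.

Request:
carry_out(commands=[{"x":0.05,"y":-0.05,"z":0.0,"ax":-0.0308,"ay":-0.0346,"az":-0.2486,"hand":0.0},{"x":0.1,"y":-0.1,"z":0.0,"ax":-0.0308,"ay":-0.0346,"az":-0.2486,"hand":0.0},{"x":0.133,"y":-0.17,"z":0.02,"ax":-0.0308,"ay":-0.0346,"az":-0.2486,"hand":0.0},{"x":0.133,"y":-0.17,"z":0.04,"ax":-0.0308,"ay":-0.0346,"az":-0.2486,"hand":0.0},{"x":0.133,"y":-0.17,"z":0.06,"ax":-0.0308,"ay":-0.0346,"az":-0.2486,"hand":0.0},{"x":0.133,"y":-0.17,"z":0.08,"ax":-0.0308,"ay":-0.0346,"az":-0.2486,"hand":0.0},{"x":0.133,"y":-0.17,"z":0.1,"ax":-0.0308,"ay":-0.0346,"az":-0.2486,"hand":0.0},{"x":0.133,"y":-0.17,"z":0.12,"ax":-0.0308,"ay":-0.0346,"az":-0.2486,"hand":0.0},{"x":0.133,"y":-0.17,"z":0.14,"ax":-0.0308,"ay":-0.0346,"az":-0.2486,"hand":0.0},{"x":0.133,"y":-0.17,"z":0.15,"ax":-0.0308,"ay":-0.0346,"az":-0.2486,"hand":0.0},{"x":0.133,"y":-0.17,"z":0.15,"ax":-0.0308,"ay":-0.0346,"az":-0.2486,"hand":0.0},{"x":0.133,"y":-0.17,"z":0.15,"ax":-0.0308,"ay":-0.0346,"az":-0.2486,"hand":0.0}])

```text
t: 17.67
tcp_pos: [0.5249, -0.1018, 0.1313]
orientation: [2.255, 1.922, -0.279]
ft_force: [-0.2, 1.0, -0.1]
opening: 0.0001
grasp_force: 0.0
```

Request:
carry_out(commands=[{"x":0.0,"y":0.0,"z":0.0,"ax":0.0,"ay":0.0,"az":0.0,"hand":0.0},{"x":0.0,"y":0.0,"z":0.0,"ax":0.0,"ay":0.0,"az":0.0,"hand":0.0},{"x":0.0,"y":0.0,"z":0.0,"ax":0.0,"ay":0.0,"az":0.0,"hand":0.0}])

```text
t: 17.92
tcp_pos: [0.5257, -0.1022, 0.1322]
orientation: [2.264, 1.911, -0.277]
ft_force: [0.1, 0.4, -0.3]
opening: 0.0001
grasp_force: 0.0
```

Run:
```python
from h import *
fold("c"); go(*pose("c",.35))
```

```text
[ 0.52568783 -0.10218867  0.13224437] [ 0.14  0.45 -0.32] [ 0.37  0.36 -0.49  1.93  0.49  1.02 -0.56]
xyz [0.0112 0.0078 0.03  ] a [-0.0026 -0.0019 -0.0143] mm 13 deg 5.3
xyz [0.0505 0.0049 0.0733] a [-0.0026 -0.0019 -0.0143] mm 36 deg 5.3
xyz [0.0748 0.0031 0.1002] a [-0.0026 -0.0019 -0.0143] mm 50 deg 5.3
xyz [0.091  0.002  0.1232] a [-0.0026 -0.0019 -0.0143] mm 61 deg 5.3
xyz [0.0875 0.0027 0.146 ] a [-0.0026 -0.0019 -0.0143] mm 68 deg 5.3
xyz [0.0769 0.0039 0.1612] a [-0.0026 -0.0019 -0.0143] mm 71 deg 5.3
```

Request:
carry_out(commands=[{"x":0.011,"y":0.008,"z":0.03,"ax":-0.0026,"ay":-0.0019,"az":-0.0143,"hand":0.0},{"x":0.031,"y":0.006,"z":0.052,"ax":-0.0026,"ay":-0.0019,"az":-0.0143,"hand":0.0},{"x":0.05,"y":0.005,"z":0.073,"ax":-0.0026,"ay":-0.0019,"az":-0.0143,"hand":0.0},{"x":0.063,"y":0.004,"z":0.087,"ax":-0.0026,"ay":-0.0019,"az":-0.0143,"hand":0.0},{"x":0.075,"y":0.003,"z":0.1,"ax":-0.0026,"ay":-0.0019,"az":-0.0143,"hand":0.0},{"x":0.084,"y":0.002,"z":0.112,"ax":-0.0026,"ay":-0.0019,"az":-0.0143,"hand":0.0},{"x":0.091,"y":0.002,"z":0.123,"ax":-0.0026,"ay":-0.0019,"az":-0.0143,"hand":0.0},{"x":0.09,"y":0.002,"z":0.135,"ax":-0.0026,"ay":-0.0019,"az":-0.0143,"hand":0.0},{"x":0.0875,"y":0.003,"z":0.146,"ax":-0.0026,"ay":-0.0019,"az":-0.0143,"hand":0.0},{"x":0.082,"y":0.003,"z":0.154,"ax":-0.0026,"ay":-0.0019,"az":-0.0143,"hand":0.0},{"x":0.077,"y":0.004,"z":0.161,"ax":-0.0026,"ay":-0.0019,"az":-0.0143,"hand":0.0},{"x":0.077,"y":0.004,"z":0.161,"ax":-0.0026,"ay":-0.0019,"az":-0.0143,"hand":0.0}])

```text
t: 18.92
tcp_pos: [0.53, -0.089, 0.0619]
orientation: [2.163, 2.007, -0.286]
ft_force: [0.4, 0.6, -0.0]
opening: -0.0
grasp_force: 0.1
```

Run:
```python
from h import *
s=status.get_state();print(s["tcp_pos"],s["ft_force"].round(2),s["joints"].round(2))
for th in(.35,.25,.15,.07,0): go(*pose("c",th));
print(pose("c",0)[0])
```

```text
[ 0.5299571  -0.08901588  0.06185695] [ 0.39  0.64 -0.02] [ 0.32  0.47 -0.48  1.97  0.61  0.9  -0.62]
xyz [ 0.0003  0.0001 -0.0009] a [-0.0001 -0.      0.0003] mm 0 deg 0.1
xyz [-0.0049  0.0001  0.0044] a [-0.0001 -0.      0.0003] mm 3 deg 0.1
xyz [-0.0106  0.0001  0.0092] a [-0.0001 -0.      0.0003] mm 6 deg 0.1
xyz [-0.0156  0.0001  0.0125] a [-0.0001 -0.      0.0003] mm 8 deg 0.1
xyz [-0.02    0.0001  0.0152] a [-0.0001 -0.      0.0003] mm 10 deg 0.1
[ 0.52930074 -0.09831155  0.05806418]
```

Request:
carry_out(commands=[{"x":-0.0025,"y":0.0,"z":0.002,"ax":0.0,"ay":0.0,"az":0.0,"hand":0.0},{"x":-0.005,"y":0.0,"z":0.0045,"ax":0.0,"ay":0.0,"az":0.0,"hand":0.0},{"x":-0.0075,"y":0.0,"z":0.007,"ax":0.0,"ay":0.0,"az":0.0,"hand":0.0},{"x":-0.01,"y":0.0,"z":0.009,"ax":0.0,"ay":0.0,"az":0.0,"hand":0.0},{"x":-0.01,"y":0.0,"z":0.009,"ax":0.0,"ay":0.0,"az":0.0,"hand":0.0}])

```text
t: 19.33
tcp_pos: [0.53, -0.0915, 0.0604]
orientation: [2.162, 2.009, -0.283]
ft_force: [-2.8, 5.0, 6.0]
opening: 0.0002
grasp_force: 3.0
```

Request:
carry_out(commands=[{"x":-0.0025,"y":0.0,"z":0.001,"ax":0.0,"ay":0.0,"az":0.0,"hand":0.0},{"x":-0.004,"y":0.0,"z":0.0012,"ax":0.0,"ay":0.0,"az":0.0,"hand":0.0},{"x":-0.004,"y":0.0,"z":0.0012,"ax":0.0,"ay":0.0,"az":0.0,"hand":0.0}])

```text
t: 19.58
tcp_pos: [0.5301, -0.0917, 0.0603]
orientation: [2.162, 2.011, -0.281]
ft_force: [-1.9, 8.0, 5.6]
opening: 0.0001
grasp_force: 4.3
```

Request:
carry_out(commands=[{"x":-0.0015,"y":0.0,"z":0.0,"ax":0.0,"ay":0.0,"az":0.0,"hand":0.0},{"x":-0.003,"y":0.0,"z":0.0,"ax":0.0,"ay":0.0,"az":0.0,"hand":0.0},{"x":-0.003,"y":0.0,"z":0.0,"ax":0.0,"ay":0.0,"az":0.0,"hand":0.0}])

```text
t: 19.83
tcp_pos: [0.53, -0.0918, 0.0604]
orientation: [2.162, 2.012, -0.279]
ft_force: [-2.8, 8.9, 5.1]
opening: -0.0002
grasp_force: 4.9
```

Request:
carry_out(commands=[{"x":-0.0015,"y":0.0,"z":0.0,"ax":0.0,"ay":0.0,"az":0.0,"hand":0.0},{"x":-0.003,"y":0.0,"z":0.0,"ax":0.0,"ay":0.0,"az":0.0,"hand":0.0},{"x":-0.003,"y":0.0,"z":0.0,"ax":0.0,"ay":0.0,"az":0.0,"hand":0.0}])

```text
t: 20.08
tcp_pos: [0.53, -0.0919, 0.0604]
orientation: [2.162, 2.014, -0.277]
ft_force: [-2.7, 10.4, 3.8]
opening: 0.0003
grasp_force: 5.6
```

Request:
carry_out(commands=[{"x":-0.0015,"y":0.0,"z":0.0004,"ax":0.0,"ay":0.0,"az":0.0,"hand":0.0},{"x":-0.0025,"y":0.0,"z":0.0008,"ax":0.0,"ay":0.0,"az":0.0,"hand":0.0},{"x":-0.0025,"y":0.0,"z":0.0008,"ax":0.0,"ay":0.0,"az":0.0,"hand":0.0}])

```text
t: 20.33
tcp_pos: [0.5299, -0.093, 0.0599]
orientation: [2.162, 2.014, -0.277]
ft_force: [-1.5, 9.9, -0.1]
opening: -0.0002
grasp_force: 4.9
```

Request:
carry_out(commands=[{"x":-0.0015,"y":0.0,"z":0.0008,"ax":0.0,"ay":0.0,"az":0.0,"hand":0.0},{"x":-0.0025,"y":0.0,"z":0.0012,"ax":0.0,"ay":0.0,"az":0.0,"hand":0.0},{"x":-0.0025,"y":0.0,"z":0.0012,"ax":0.0,"ay":0.0,"az":0.0,"hand":0.0}])

```text
t: 20.58
tcp_pos: [0.5299, -0.0932, 0.0598]
orientation: [2.162, 2.015, -0.275]
ft_force: [-2.5, 12.1, 1.3]
opening: -0.0002
grasp_force: 5.9
```

Request:
carry_out(commands=[{"x":-0.0008,"y":0.0,"z":0.0008,"ax":0.0,"ay":0.0,"az":0.0,"hand":0.0},{"x":-0.0012,"y":0.0,"z":0.0012,"ax":0.0,"ay":0.0,"az":0.0,"hand":0.0},{"x":-0.0012,"y":0.0,"z":0.0012,"ax":0.0,"ay":0.0,"az":0.0,"hand":0.0}])

```text
t: 20.83
tcp_pos: [0.5299, -0.0933, 0.0597]
orientation: [2.162, 2.015, -0.275]
ft_force: [-3.3, 12.6, 3.1]
opening: 0.0001
grasp_force: 6.6
```

Request:
carry_out(commands=[{"x":0.0,"y":-0.003,"z":0.0008,"ax":0.0,"ay":0.0,"az":0.0,"hand":0.0},{"x":-0.001,"y":-0.003,"z":0.0008,"ax":0.0,"ay":0.0,"az":0.0,"hand":0.0},{"x":-0.001,"y":-0.003,"z":0.0008,"ax":0.0,"ay":0.0,"az":0.0,"hand":0.0}])

```text
t: 21.08
tcp_pos: [0.5298, -0.0933, 0.0597]
orientation: [2.161, 2.016, -0.271]
ft_force: [-0.3, 13.5, 3.3]
opening: -0.0003
grasp_force: 6.7
```

Request:
carry_out(commands=[{"x":0.015,"y":0.0,"z":0.0,"ax":0.0,"ay":0.0,"az":0.0,"hand":0.0},{"x":0.015,"y":0.0,"z":0.008,"ax":0.0,"ay":0.0,"az":0.0,"hand":0.0},{"x":0.015,"y":0.0,"z":0.008,"ax":0.0,"ay":0.0,"az":0.0,"hand":0.0},{"x":0.01,"y":0.0,"z":0.008,"ax":0.0,"ay":0.0,"az":0.0,"hand":0.0},{"x":0.006,"y":0.0,"z":0.008,"ax":0.0,"ay":0.0,"az":0.0,"hand":0.0},{"x":0.006,"y":0.0,"z":0.008,"ax":0.0,"ay":0.0,"az":0.0,"hand":0.0}])

```text
t: 21.58
tcp_pos: [0.5285, -0.0983, 0.0558]
orientation: [2.163, 2.008, -0.283]
ft_force: [-0.0, 3.1, -1.5]
opening: 0.0001
grasp_force: 1.8
```

Request:
carry_out(commands=[{"x":-0.0025,"y":0.0,"z":0.0,"ax":0.0,"ay":0.0,"az":0.0,"hand":0.0},{"x":-0.005,"y":0.0,"z":0.0,"ax":0.0,"ay":0.0,"az":0.0,"hand":0.0},{"x":-0.0075,"y":0.0,"z":0.0,"ax":0.0,"ay":0.0,"az":0.0,"hand":0.0},{"x":-0.0075,"y":0.0,"z":0.0,"ax":0.0,"ay":0.0,"az":0.0,"hand":0.0}])

```text
t: 21.92
tcp_pos: [0.5284, -0.0985, 0.0559]
orientation: [2.163, 2.012, -0.279]
ft_force: [1.3, 7.2, -4.4]
opening: 0.0
grasp_force: 3.9
```

Request:
carry_out(commands=[{"x":-0.0025,"y":0.0,"z":-0.001,"ax":0.0,"ay":0.0,"az":0.0,"hand":0.0},{"x":-0.005,"y":0.0,"z":-0.001,"ax":0.0,"ay":0.0,"az":0.0,"hand":0.0},{"x":-0.005,"y":0.0,"z":-0.001,"ax":0.0,"ay":0.0,"az":0.0,"hand":0.0}])

```text
t: 22.17
tcp_pos: [0.5283, -0.0986, 0.0562]
orientation: [2.163, 2.014, -0.276]
ft_force: [1.3, 9.7, -6.8]
opening: 0.0002
grasp_force: 5.1
```

Request:
carry_out(commands=[{"x":0.02,"y":0.0,"z":0.0,"ax":0.0,"ay":0.0,"az":0.0,"hand":0.0},{"x":0.06,"y":0.0,"z":-0.02,"ax":0.0,"ay":0.0,"az":0.0,"hand":0.0},{"x":0.06,"y":0.0,"z":-0.1,"ax":0.0,"ay":0.01,"az":0.0,"hand":0.0},{"x":0.05,"y":0.0,"z":-0.2,"ax":0.0,"ay":0.03,"az":0.0,"hand":0.0},{"x":0.03,"y":0.0,"z":-0.28,"ax":0.0,"ay":0.041,"az":0.0,"hand":0.0},{"x":-0.05,"y":0.0,"z":-0.3,"ax":0.0,"ay":0.041,"az":0.0,"hand":0.0},{"x":-0.15,"y":0.0,"z":-0.26,"ax":0.0,"ay":0.05,"az":0.0,"hand":0.0},{"x":-0.25,"y":0.0,"z":-0.24,"ax":0.0,"ay":0.06,"az":0.0,"hand":0.0},{"x":-0.34,"y":0.0,"z":-0.22,"ax":0.0,"ay":0.083,"az":0.0,"hand":0.0},{"x":-0.34,"y":0.0,"z":-0.22,"ax":0.0,"ay":0.083,"az":0.0,"hand":0.0},{"x":-0.34,"y":0.0,"z":-0.22,"ax":0.0,"ay":0.083,"az":0.0,"hand":0.0}])

```text
t: 23.08
tcp_pos: [0.5166, -0.2213, 0.176]
orientation: [-2.179, -1.991, -0.277]
ft_force: [-0.8, 0.9, 0.0]
opening: -0.0001
grasp_force: 0.0
```

Run:
```python
from h import *
fold("d")
```

```text
[ 0.5166276  -0.22131707  0.17604496] [-0.79  0.87  0.02] [ 0.93  0.42 -0.6   1.75 -0.01  1.11  0.28]
xyz [-0.0763  0.0092  0.126 ] a [-0.0002  0.0007 -0.0021] mm 59 deg 0.8
xyz [-0.116   0.0098  0.1689] a [-0.0002  0.0007 -0.0021] mm 82 deg 0.8
xyz [-0.1407  0.0102  0.1956] a [-0.0002  0.0007 -0.0021] mm 96 deg 0.8
xyz [-0.1571  0.0104  0.2185] a [-0.0002  0.0007 -0.0021] mm 108 deg 0.8
xyz [-0.1538  0.0104  0.2413] a [-0.0002  0.0007 -0.0021] mm 115 deg 0.8
```

Request:
carry_out(commands=[{"x":-0.076,"y":0.009,"z":0.06,"ax":0.0,"ay":0.0,"az":-0.002,"hand":0.0},{"x":-0.076,"y":0.009,"z":0.1,"ax":0.0,"ay":0.0,"az":-0.002,"hand":0.0},{"x":-0.076,"y":0.009,"z":0.11,"ax":0.0,"ay":0.0,"az":-0.002,"hand":0.0},{"x":-0.076,"y":0.009,"z":0.11,"ax":0.0,"ay":0.0,"az":-0.002,"hand":0.0}])

```text
t: 23.42
tcp_pos: [0.521, -0.2282, 0.1263]
orientation: [-2.146, -2.022, -0.281]
ft_force: [-0.4, 0.5, 0.5]
opening: 0.0002
grasp_force: 0.0
```

Run:
```python
from h import *
fold("d"); go(*pose("d",.35))
```

```text
[ 0.520958   -0.22824011  0.12634297] [-0.37  0.5   0.48] [ 0.92  0.5  -0.59  1.77  0.02  1.03  0.31]
xyz [-0.0288 -0.0045  0.0099] a [-0.0009  0.0001  0.0026] mm 12 deg 1.0
xyz [-0.0687 -0.005   0.0528] a [-0.0009  0.0001  0.0026] mm 35 deg 1.0
xyz [-0.0935 -0.0052  0.0793] a [-0.0009  0.0001  0.0026] mm 49 deg 1.0
xyz [-0.11   -0.0054  0.1022] a [-0.0009  0.0001  0.0026] mm 60 deg 1.0
xyz [-0.1068 -0.0052  0.125 ] a [-0.0009  0.0001  0.0026] mm 66 deg 1.0
xyz [-0.0963 -0.0049  0.1403] a [-0.0009  0.0001  0.0026] mm 68 deg 1.0
```

Request:
carry_out(commands=[{"x":-0.029,"y":-0.0045,"z":0.01,"ax":0.0,"ay":0.0,"az":0.0026,"hand":0.0},{"x":-0.049,"y":-0.005,"z":0.031,"ax":0.0,"ay":0.0,"az":0.0026,"hand":0.0},{"x":-0.069,"y":-0.005,"z":0.053,"ax":0.0,"ay":0.0,"az":0.0026,"hand":0.0},{"x":-0.081,"y":-0.005,"z":0.066,"ax":0.0,"ay":0.0,"az":0.0026,"hand":0.0},{"x":-0.0935,"y":-0.005,"z":0.079,"ax":0.0,"ay":0.0,"az":0.0026,"hand":0.0},{"x":-0.103,"y":-0.005,"z":0.091,"ax":0.0,"ay":0.0,"az":0.0026,"hand":0.0},{"x":-0.11,"y":-0.005,"z":0.102,"ax":0.0,"ay":0.0,"az":0.0026,"hand":0.0},{"x":-0.109,"y":-0.005,"z":0.114,"ax":0.0,"ay":0.0,"az":0.0026,"hand":0.0},{"x":-0.107,"y":-0.005,"z":0.125,"ax":0.0,"ay":0.0,"az":0.0026,"hand":0.0},{"x":-0.101,"y":-0.005,"z":0.134,"ax":0.0,"ay":0.0,"az":0.0026,"hand":0.0},{"x":-0.096,"y":-0.005,"z":0.144,"ax":0.0,"ay":0.0,"az":0.0026,"hand":0.0},{"x":-0.096,"y":-0.005,"z":0.144,"ax":0.0,"ay":0.0,"az":0.0026,"hand":0.0}])

```text
t: 24.42
tcp_pos: [0.5189, -0.251, 0.0615]
orientation: [-2.164, -2.005, -0.281]
ft_force: [-0.7, -0.2, -0.2]
opening: -0.0002
grasp_force: 0.1
```

Run:
```python
from h import *
s=status.get_state();print(s["tcp_pos"],s["ft_force"].round(2),s["joints"].round(2))
for th in(.35,.25,.15,.07,0): go(*pose("d",th));
print(pose("d",0)[0])
```

```text
[ 0.51892508 -0.2510388   0.06149012] [-0.72 -0.23 -0.15] [ 0.92  0.59 -0.55  1.79  0.07  0.93  0.32]
xyz [ 0.0008 -0.0034 -0.0016] a [-0.0003  0.0002  0.    ] mm 2 deg 0.1
xyz [ 0.006  -0.0034  0.0037] a [-0.0003  0.0002  0.    ] mm 3 deg 0.1
xyz [ 0.0118 -0.0034  0.0085] a [-0.0003  0.0002  0.    ] mm 6 deg 0.1
xyz [ 0.0167 -0.0034  0.0119] a [-0.0003  0.0002  0.    ] mm 8 deg 0.1
xyz [ 0.0212 -0.0034  0.0145] a [-0.0003  0.0002  0.    ] mm 10 deg 0.1
[ 0.51829926 -0.24128845  0.05806418]
```

Request:
carry_out(commands=[{"x":0.001,"y":-0.003,"z":0.004,"ax":0.0,"ay":0.0,"az":0.0,"hand":0.0},{"x":0.004,"y":-0.003,"z":0.007,"ax":0.0,"ay":0.0,"az":0.0,"hand":0.0},{"x":0.007,"y":-0.003,"z":0.01,"ax":0.0,"ay":0.0,"az":0.0,"hand":0.0},{"x":0.01,"y":-0.003,"z":0.012,"ax":0.0,"ay":0.0,"az":0.0,"hand":0.0},{"x":0.01,"y":-0.003,"z":0.012,"ax":0.0,"ay":0.0,"az":0.0,"hand":0.0}])

```text
t: 24.83
tcp_pos: [0.5183, -0.2483, 0.0587]
orientation: [-2.168, -2.005, -0.28]
ft_force: [-1.8, -3.3, 2.9]
opening: 0.0
grasp_force: 1.9
```

Request:
carry_out(commands=[{"x":0.0025,"y":0.0,"z":0.001,"ax":0.0,"ay":0.0,"az":0.0,"hand":0.0},{"x":0.005,"y":0.0,"z":0.002,"ax":0.0,"ay":0.0,"az":0.0,"hand":0.0},{"x":0.0065,"y":0.0,"z":0.0025,"ax":0.0,"ay":0.0,"az":0.0,"hand":0.0},{"x":0.0065,"y":0.0,"z":0.0025,"ax":0.0,"ay":0.0,"az":0.0,"hand":0.0}])

```text
t: 25.17
tcp_pos: [0.5184, -0.2471, 0.0583]
orientation: [-2.171, -2.005, -0.279]
ft_force: [-1.2, -5.6, 2.9]
opening: 0.0
grasp_force: 3.3
```

Request:
carry_out(commands=[{"x":0.0025,"y":0.0,"z":0.0005,"ax":0.0,"ay":0.0,"az":0.0,"hand":0.0},{"x":0.005,"y":0.0,"z":0.001,"ax":0.0,"ay":0.0,"az":0.0,"hand":0.0},{"x":0.006,"y":0.0,"z":0.001,"ax":0.0,"ay":0.0,"az":0.0,"hand":0.0},{"x":0.006,"y":0.0,"z":0.001,"ax":0.0,"ay":0.0,"az":0.0,"hand":0.0}])

```text
t: 25.5
tcp_pos: [0.5184, -0.2469, 0.0583]
orientation: [-2.174, -2.006, -0.277]
ft_force: [-1.3, -9.8, 1.3]
opening: -0.0001
grasp_force: 4.8
```

Request:
carry_out(commands=[{"x":0.0015,"y":0.0,"z":0.0005,"ax":0.0,"ay":0.0,"az":0.0,"hand":0.0},{"x":0.003,"y":0.0,"z":0.001,"ax":0.0,"ay":0.0,"az":0.0,"hand":0.0},{"x":0.003,"y":0.0,"z":0.001,"ax":0.0,"ay":0.0,"az":0.0,"hand":0.0}])

```text
t: 25.75
tcp_pos: [0.5184, -0.2467, 0.0582]
orientation: [-2.175, -2.006, -0.276]
ft_force: [-1.7, -10.8, 1.0]
opening: -0.0001
grasp_force: 5.6
```

Request:
carry_out(commands=[{"x":0.0015,"y":0.0,"z":0.0005,"ax":0.0,"ay":0.0,"az":0.0,"hand":0.0},{"x":0.003,"y":0.0,"z":0.001,"ax":0.0,"ay":0.0,"az":0.0,"hand":0.0},{"x":0.003,"y":0.0,"z":0.001,"ax":0.0,"ay":0.0,"az":0.0,"hand":0.0}])

```text
t: 26.0
tcp_pos: [0.5184, -0.2466, 0.0582]
orientation: [-2.177, -2.006, -0.275]
ft_force: [-2.3, -13.7, 2.5]
opening: -0.0
grasp_force: 6.4
```

Request:
carry_out(commands=[{"x":-0.016,"y":0.0,"z":0.0,"ax":0.0,"ay":0.0,"az":0.0,"hand":0.0},{"x":-0.016,"y":0.0,"z":0.007,"ax":0.0,"ay":0.0,"az":0.0,"hand":0.0},{"x":-0.016,"y":0.0,"z":0.007,"ax":0.0,"ay":0.0,"az":0.0,"hand":0.0},{"x":-0.012,"y":0.0,"z":0.007,"ax":0.0,"ay":0.0,"az":0.0,"hand":0.0},{"x":-0.008,"y":0.0,"z":0.007,"ax":0.0,"ay":0.0,"az":0.0,"hand":0.0},{"x":-0.006,"y":0.0,"z":0.007,"ax":0.0,"ay":0.0,"az":0.0,"hand":0.0},{"x":-0.006,"y":0.0,"z":0.007,"ax":0.0,"ay":0.0,"az":0.0,"hand":0.0}])

```text
t: 26.58
tcp_pos: [0.5185, -0.2417, 0.0544]
orientation: [-2.167, -2.005, -0.28]
ft_force: [0.5, -4.1, -2.1]
opening: 0.0003
grasp_force: 2.4
```

Passed over: it is now at y = -0.2417 (home is about -0.2413). I press home to about 11 N.

Request:
carry_out(commands=[{"x":0.0025,"y":0.0,"z":0.0,"ax":0.0,"ay":0.0,"az":0.0,"hand":0.0},{"x":0.005,"y":0.0,"z":0.0,"ax":0.0,"ay":0.0,"az":0.0,"hand":0.0},{"x":0.0075,"y":0.0,"z":0.0,"ax":0.0,"ay":0.0,"az":0.0,"hand":0.0},{"x":0.0095,"y":0.0,"z":-0.001,"ax":0.0,"ay":0.0,"az":0.0,"hand":0.0},{"x":0.0095,"y":0.0,"z":-0.001,"ax":0.0,"ay":0.0,"az":0.0,"hand":0.0}])

```text
t: 27.0
tcp_pos: [0.5184, -0.2415, 0.055]
orientation: [-2.172, -2.005, -0.277]
ft_force: [1.0, -9.2, -7.1]
opening: 0.0006
grasp_force: 4.8
```

Request:
carry_out(commands=[{"x":-0.01,"y":0.0,"z":0.0,"ax":0.0,"ay":0.0,"az":0.0,"hand":0.0},{"x":-0.06,"y":0.0,"z":-0.01,"ax":0.0,"ay":0.0,"az":0.0,"hand":0.0},{"x":-0.06,"y":0.0,"z":-0.1,"ax":0.0,"ay":-0.01,"az":0.0,"hand":0.0},{"x":-0.06,"y":0.0,"z":-0.2,"ax":0.0,"ay":-0.03,"az":0.0,"hand":0.0},{"x":-0.1,"y":0.0,"z":-0.3,"ax":0.0,"ay":-0.041,"az":0.0,"hand":0.0},{"x":-0.2,"y":0.0,"z":-0.35,"ax":0.0,"ay":-0.041,"az":0.0,"hand":0.0},{"x":-0.3,"y":0.0,"z":-0.35,"ax":0.0,"ay":-0.041,"az":0.0,"hand":0.0},{"x":-0.4,"y":0.0,"z":-0.35,"ax":0.0,"ay":-0.041,"az":0.0,"hand":0.0},{"x":-0.5,"y":0.0,"z":-0.35,"ax":0.0,"ay":-0.041,"az":0.0,"hand":0.0},{"x":-0.5,"y":0.0,"z":-0.35,"ax":0.0,"ay":-0.041,"az":0.0,"hand":0.0},{"x":-0.5,"y":0.0,"z":-0.35,"ax":0.0,"ay":-0.041,"az":0.0,"hand":0.0}])

```text
t: 27.92
tcp_pos: [0.4995, -0.4665, 0.1379]
orientation: [-2.305, -2.124, -0.002]
ft_force: [0.6, 0.6, -0.3]
opening: 0.0001
grasp_force: 0.0
```

Run:
```python
from h import *
P={}
for n in ("scene","top"):
    p,d=viewer.read_camera(n);np.savez(n+"6.npz",p=p,d=d);P[n]=p
    W=cloud(n,d);h=cv2.cvtColor(p,cv2.COLOR_RGB2HSV)
    a=np.radians(YAW);L=(W[...,:2]-C)@np.array([[np.cos(a),-np.sin(a)],[np.sin(a),np.cos(a)]])
    g=(h[...,1]>90)&(abs(h[...,0].astype(int)-65)<25)&(d>0)&(W[...,2]>.045)&(W[...,2]<.12)
    for k,(i,sg) in dict(a=(0,1),b=(0,-1),c=(1,1),d=(1,-1)).items():
        D=.067 if i==0 else .052;m=g&(L[...,i]*sg>D-.008)&(L[...,i]*sg<D+.06)&(abs(L[...,1-i])<.04)
        if m.sum()>5: print(n,k,m.sum(),"out-of-axis mm",((L[...,i][m]*sg-D)*1e3)[[0]].round(1),np.percentile((L[...,i][m]*sg-D)*1e3,[5,50,95]).round(1),"z",np.percentile(W[...,2][m],[5,95]).round(3))
a=cv2.resize(P["scene"][150:270,140:290,::-1],(450,360),interpolation=cv2.INTER_CUBIC);b=cv2.resize(P["top"][170:290,290:400,::-1],(330,360),interpolation=cv2.INTER_CUBIC)
cv2.imwrite("pics/end.png",np.hstack([a,b]))
```

```text
scene a 245 out-of-axis mm [6.2] [ 5.6  8.7 10.8] z [0.047 0.08 ]
scene b 24 out-of-axis mm [6.3] [-1.7  2.3  6.1] z [0.076 0.081]
scene c 85 out-of-axis mm [1.4] [-0.1  4.7  6.5] z [0.05  0.081]
scene d 48 out-of-axis mm [5.4] [1.4 4.3 6.7] z [0.076 0.082]
top a 44 out-of-axis mm [2.9] [0.4 2.3 4.8] z [0.076 0.083]
top b 54 out-of-axis mm [2.4] [3.3 6.1 8.3] z [0.059 0.082]
top c 86 out-of-axis mm [4.2] [1.4 4.6 6.7] z [0.065 0.082]
top d 26 out-of-axis mm [2.1] [2.1 3.4 5.6] z [0.076 0.082]
```

View pics/end.png

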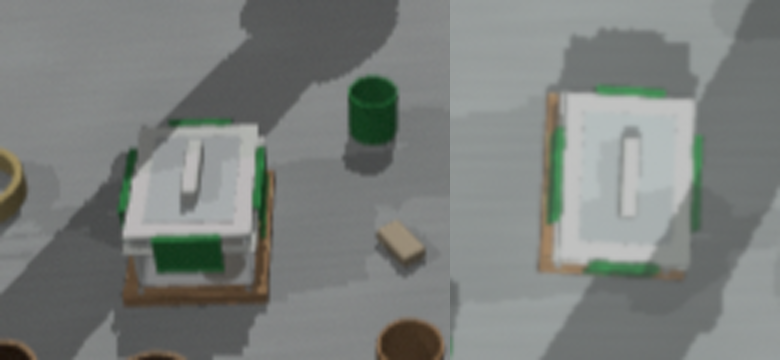

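All four flaps are down and held: the scene view shows a at (188,253), c at (260,178), d at (128,185), and the top view shows b. I check a's verticality and the top-visible faces.

Run:
```python
from h import *
for n,fl in(("scene","a"),("scene","c"),("top","c"),("top","b")):
    for k in (5,6):
        f=np.load(f"{n}{k}.npz");p,d=f["p"],f["d"];W=cloud(n,d);h=cv2.cvtColor(p,cv2.COLOR_RGB2HSV)
        a=np.radians(YAW);L=(W[...,:2]-C)@np.array([[np.cos(a),-np.sin(a)],[np.sin(a),np.cos(a)]])
        i,sg,D={"a":(0,1,.067),"b":(0,-1,.067),"c":(1,1,.052)}[fl]
        if k==5 and fl=="c": continue
        m=(h[...,1]>90)&(abs(h[...,0].astype(int)-65)<25)&(d>0)&(W[...,2]>.03)&(W[...,2]<.075)&(L[...,i]*sg>D-.005)&(L[...,i]*sg<D+.03)&(abs(L[...,1-i])<.025)
        o=(L[...,i][m]*sg-D)*1e3;z=W[...,2][m]*1e3
        if m.sum()>8:
            b=[(int(q),round(float(np.median(o[(z>=q)&(z<q+8)])),1)) for q in range(36,76,8) if ((z>=q)&(z<q+8)).sum()>2]
            print(n,fl,k,m.sum(),"slope",np.polyfit(z,o,1)[0].round(3),b)
```

```text
scene a 5 168 slope 0.017 [(44, 8.9), (52, 8.8), (60, 9.2), (68, 9.0)]
scene a 6 169 slope 0.008 [(44, 8.8), (52, 9.0), (60, 8.6), (68, 9.2)]
scene c 6 19 slope -0.005 [(44, 6.3), (52, 6.2), (60, 6.4)]
top c 6 10 slope 0.005 [(60, 6.5), (68, 6.6)]
top b 5 9 slope -0.076 [(68, 7.9)]
top b 6 11 slope -0.025 [(52, 8.4), (60, 8.2), (68, 8.0)]
```

```bash
python3 -c "
from plant import workorder
print(workorder.finish_job())"
```

```text
the job is handed in; nothing more can be done
None
```

The lid sits level in the box's mouth and I pressed all four clips to their hard stops, with peak readings of about 11–14 N; in the final pictures flaps a, b and c hang vertical and d is down, nothing else was moved, and I handed the job in at about 28 s.

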